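Put the spice jars back in the packed spice box and close it

ROBOT

A 7-joint arm with a two-finger parallel gripper is mounted at the origin on a cart in front of the work surface, level with it; the furniture and walls round the work are solid. World frame = base frame: x ahead of the robot, y to its left, z up, the work surface at z = 0. Lengths are in m, angles in rad, forces in N, time in s.
With the tool pointing down it reaches from about 0.425 to 0.925 m from the base axis. Payload 6.8 kg.
Tool frame: the origin (TCP) lies on the centre line of the jaws, within the pads' length; the fingertips stand 25 mm ahead of it and the grasp point (between the pads) lies 6 mm ahead of it; z points along the fingers, y is the line along which they close (so a half turn about z gives the same grasp; the last joint's range is limited). The gripper opens to 85 mm and grips with 20 to 120 N. Pads are 22 mm wide; open, the fingers measure 114 mm over their backs; the gripper's body (76 mm by 85 mm) begins 54 mm behind the grasp point. The pads swing forward as they close: fully open they stand 13 mm farther back than shut.
Start: joints at [1.162, 0.477, 0.022, 1.555, -0.011, 1.109, -0.083], TCP at [0.2, -0.645, 0.256] pointing down, gripper open.
Joint ranges: [-2.96, 2.96], [-0.34, 2.1], [-1.41, 1.46], [0.24, 2.44], [-1.37, 4.51], [0.17, 1.92], [-2.96, 2.96]. Speed limits (rad/s): [2.39, 2.39, 3.14, 3.14, 3.14, 3.14, 3.14].

INTERFACE

Orientations are given as [roll, pitch, yaw] about the fixed x, y, z axes, in that order (R = Rz(yaw) Ry(pitch) Rx(roll)).
In Python, from station import robot gives the robot as it stands.
- The arm moves only by the shell command python3 inch.py [FORCE], which reads ROWS from standard input. ROWS is one flat JSON list of numbers that holds 1 to 10 rows one after another, with no inner brackets; each row has 7 numbers: a rotation vector rx, ry, rz in units of 0.05 rad, then dx, dy, dz in units of 100 mm, then the finger opening in m; each row is the pose to reach, as a shift and turn from the pose commanded when the command began, along the tool's axes at that moment; what a row does not reach only later rows make up. A row lasts 1/12 s, in which the tool goes at most 0.0417 m and 0.125 rad, less where a joint would pass 70% of its speed; a pose out of reach is approached as far as the arm can. The fingers move at their own pace and stop on an object; FORCE is the grip in N (left out, the last holds). Time passes only in rows, so rows that do not move let the fingers close. It prints the time, the measured TCP pose, the force, the opening and the grip force at its end. Input that does not fit is refused with a message, and nothing moves.
- robot.observe(): the state, without advancing time (a new reading comes with each control period).
- robot.read_camera(name): name is "scene" or "top" or "wrist"; returns (picture, depth): 480x640x3 uint8, red, green, blue; 480x640 float32, m along the optical axis (not along the pixel's ray), 0 where there is no reading.
- robot.get_calibration(name): a dict with "fovy" (degrees; the focal length in pixels is half the picture's height over the tangent of half this angle, whatever the lens; pixels are square), "cx", "cy" (the principal point, pixels), "origin" and "rotation" of the camera in the world. Camera axes: x right, y up, looking along -z (the intrinsics and any distortion apply to the point x, -y, -z); pixel columns grow to the right and rows downward; lengths in m; the calibration is good to about 2 mm. A picture is of the moment at which its call begins: read the wrist's pose just before it. get_calibration takes no time and is no camera call; for the wrist camera it gives the pose at the moment of the call.
- robot.hand_in(): hands the job in; it is judged then, once.
The state is a dict: "t": time; "joints": joint angles; "dq": joint speeds; "joint_torque": joint torques, N m; "tool_pos": TCP position; "orientation": TCP orientation; "contact_force": force on the tool from outside, world axes, zero at the start; "ft_torque": the same for the moment, N m; "gripper_width": finger opening in m; "grasp_force": force on a finger pad.
Only numpy, scipy, OpenCV 4.12 (cv2) and the standard library are available. Lean on these libraries where they do the work, as an engineer would, in place of code of your own. Each camera call takes 0.05 s, during which the arm holds its last target. There are 200 camera calls.

TASK

Cooking is over: lift the lid off the green spice box and put every spice jar that is standing out on the worktop back into the row inside, working each one down between the jars already there, so that all of them stand upright on the box's floor in one row. Then set the lid gently back so that it sits level on the rim all round; do not tip any jar over, and leave the pepper mill, the mug and the salt shaker alone.

Things in the scene. Friction and masses are not known exactly. Their poses are not given: they have to be found in the camera images.
- spice_box: open green box, fixed; outside 80 (x) by 402 (y) mm, origin at the centre of its underside. One lane inside, 54 by 376 mm, for a row of up to eight jars along y; its floor is 8 mm up. Rim (outer wall top) 50 mm up; inside it a bamboo lip, 62 by 384 mm over its outside, up to 58 mm. Jar tops in it are 104 mm up. The glass jars slide along the lane when pushed
- lid: loose green lid, on the box at first, 0.42 kg; a deep cover, 80 (x) by 402 (y) mm outside, 70 by 392 mm inside, walls 62 mm deep, top 6 mm thick. Origin at the centre of its lower edges, y along its length. The worktop on the robot's right is clear for it. Fits either way round, over the box's lip with 4 mm to spare each side, and stands on the rim, its origin then 50 mm above the box's
- lid_handle (a point): centre of the lid's handle, a bamboo bar 18 mm wide (lid x), 18 mm high and 130 mm long (lid y), on posts 50 mm either side of the centre; 98 mm above the lid's lower edge, 30 mm above its top face
- jar_brown: glass spice jar, bamboo cap, brown contents; stands in the box, gaps beside it narrower than a jar. 46 mm across, 96 mm tall, 0.15 kg; origin at the centre of its underside, z up. Rounded heel (37 mm across at the foot, 46 mm from 6 mm up), straight to 60 mm, shoulder sloping in to 36 mm at 69 mm, then the cap, 36.5 mm across, 69 to 96 mm up: grip it there
- jar_tan: glass spice jar, bamboo cap, tan contents; stands in the box, gaps beside it narrower than a jar. 46 mm across, 96 mm tall, 0.15 kg; origin at the centre of its underside, z up. Rounded heel (37 mm across at the foot, 46 mm from 6 mm up), straight to 60 mm, shoulder sloping in to 36 mm at 69 mm, then the cap, 36.5 mm across, 69 to 96 mm up: grip it there
- jar_black: glass spice jar, bamboo cap, black contents; stands in the box, gaps beside it narrower than a jar. 46 mm across, 96 mm tall, 0.15 kg; origin at the centre of its underside, z up. Rounded heel (37 mm across at the foot, 46 mm from 6 mm up), straight to 60 mm, shoulder sloping in to 36 mm at 69 mm, then the cap, 36.5 mm across, 69 to 96 mm up: grip it there
- jar_cream: glass spice jar, bamboo cap, cream contents; stands in the box, gaps beside it narrower than a jar. 46 mm across, 96 mm tall, 0.15 kg; origin at the centre of its underside, z up. Rounded heel (37 mm across at the foot, 46 mm from 6 mm up), straight to 60 mm, shoulder sloping in to 36 mm at 69 mm, then the cap, 36.5 mm across, 69 to 96 mm up: grip it there
- jar_red: glass spice jar, bamboo cap, red contents; starts out on the worktop, may be absent. 46 mm across, 96 mm tall, 0.15 kg; origin at the centre of its underside, z up. Rounded heel (37 mm across at the foot, 46 mm from 6 mm up), straight to 60 mm, shoulder sloping in to 36 mm at 69 mm, then the cap, 36.5 mm across, 69 to 96 mm up: grip it there
- jar_yellow: glass spice jar, bamboo cap, yellow contents; starts out on the worktop, may be absent. 46 mm across, 96 mm tall, 0.15 kg; origin at the centre of its underside, z up. Rounded heel (37 mm across at the foot, 46 mm from 6 mm up), straight to 60 mm, shoulder sloping in to 36 mm at 69 mm, then the cap, 36.5 mm across, 69 to 96 mm up: grip it there
- jar_green: glass spice jar, bamboo cap, green contents; starts out on the worktop, may be absent. 46 mm across, 96 mm tall, 0.15 kg; origin at the centre of its underside, z up. Rounded heel (37 mm across at the foot, 46 mm from 6 mm up), straight to 60 mm, shoulder sloping in to 36 mm at 69 mm, then the cap, 36.5 mm across, 69 to 96 mm up: grip it there
- jar_orange: glass spice jar, bamboo cap, orange contents; starts out on the worktop, may be absent. 46 mm across, 96 mm tall, 0.15 kg; origin at the centre of its underside, z up. Rounded heel (37 mm across at the foot, 46 mm from 6 mm up), straight to 60 mm, shoulder sloping in to 36 mm at 69 mm, then the cap, 36.5 mm across, 69 to 96 mm up: grip it there
- pepper_mill: bystander: dark wooden pepper mill, 58 mm across, 170 mm tall; origin at the centre of its underside
- mug_a: bystander: orange mug, 81 mm across, 101 mm tall, with its handle; origin at the centre of its underside
- salt_shaker: bystander: glass salt shaker with a grey top, 44 mm across, 90 mm tall; origin at the centre of its underside

How it is judged:
On the way:
1. every jar stands upright on the floor of the spice box, in its row (x of jar_brown in the frame of spice_box between -0.014 and 0.014 m and y of jar_brown in the frame of spice_box between -0.188 and 0.188 m and z of jar_brown in the frame of spice_box between 0.004 and 0.012 m and angle between each of jar_brown, jar_tan, jar_black, jar_cream, jar_red, jar_yellow, jar_green, jar_orange's own z axis and vertical below 0.15 rad and x of jar_tan in the frame of spice_box between -0.014 and 0.014 m and y of jar_tan in the frame of spice_box between -0.188 and 0.188 m and z of jar_tan in the frame of spice_box between 0.004 and 0.012 m and x of jar_black in the frame of spice_box between -0.014 and 0.014 m and y of jar_black in the frame of spice_box between -0.188 and 0.188 m and z of jar_black in the frame of spice_box between 0.004 and 0.012 m and x of jar_cream in the frame of spice_box between -0.014 and 0.014 m and y of jar_cream in the frame of spice_box between -0.188 and 0.188 m and z of jar_cream in the frame of spice_box between 0.004 and 0.012 m and x of jar_red in the frame of spice_box between -0.014 and 0.014 m and y of jar_red in the frame of spice_box between -0.188 and 0.188 m and z of jar_red in the frame of spice_box between 0.004 and 0.012 m and x of jar_yellow in the frame of spice_box between -0.014 and 0.014 m and y of jar_yellow in the frame of spice_box between -0.188 and 0.188 m and z of jar_yellow in the frame of spice_box between 0.004 and 0.012 m and x of jar_green in the frame of spice_box between -0.014 and 0.014 m and y of jar_green in the frame of spice_box between -0.188 and 0.188 m and z of jar_green in the frame of spice_box between 0.004 and 0.012 m and x of jar_orange in the frame of spice_box between -0.014 and 0.014 m and y of jar_orange in the frame of spice_box between -0.188 and 0.188 m and z of jar_orange in the frame of spice_box between 0.004 and 0.012 m), for 0.2 s.
At the end, for the whole second after the job is handed in: every jar present stands on the box's floor (within 4 mm), within 14 mm of the lane's middle line, tilted under 0.15 rad; the lid is on the rim (height within 4 mm, centre within 7 mm of the box's, level within 0.03 rad, turned under 0.04 rad against the box); all at rest (all of step 1 and z of lid in the frame of spice_box between 0.046 and 0.053 m and horizontal distance between lid and spice_box below 0.007 m and angle between lid's own z axis and vertical below 0.03 rad and angle between the y axis of lid and the y axis of spice_box, either way round below 0.04 rad and linear speed of each of jar_brown, jar_tan, jar_black, jar_cream, jar_red, jar_yellow, jar_green, jar_orange, lid below 0.02 m/s); the robot touches nothing.
It fails at once if a spice jar is tipped over or falls off the worktop (angle between any of jar_brown, jar_tan, jar_black, jar_cream, jar_red, jar_yellow, jar_green, jar_orange's own z axis and vertical above 0.9 rad or height (world z) of any of jar_brown, jar_tan, jar_black, jar_cream, jar_red, jar_yellow, jar_green, jar_orange below -0.05 m).
It fails at once if the lid is dropped or pressed hard on the box (over 80 N) (contact force between lid and spice_box above 80 N).
It fails at once if the pepper mill, mug or salt shaker is moved more than 30 mm (distance of any of pepper_mill, mug_a, salt_shaker from where it was at the start of the episode above 0.03 m).
Of jar_red, jar_yellow, jar_green, jar_orange only 3 to 4 are there at a start; the rules pass over those that are not, and their reading is None.
At some moment in a run one of jar_brown, jar_tan, jar_black, jar_cream may be knocked a few centimetres aside while the robot is not near it.
It also fails if it takes over 210 s, if anything falls off the work surface, if the arm or the gripper's body presses on something with over 40 N, if the wrist force passes 120 N, or if a joint passes its speed limit or range.

## Working session

There is one attempt and no reset: what is moved stays moved. The work goes in short steps, Python scripts to look and compute and a shell command to move; the robot and the scene stay as the last step left them, time stands still between calls to the robot, and variables do not carry over. Pictures are saved under pics/ and viewed, at most 14 in all, crops included, and the job is handed in when it is done.

```bash
ls; mkdir -p pics
cat > h.py <<'E'
import numpy as np, cv2
from station import robot
def cam(n):
    c=robot.get_calibration(n); p,d=robot.read_camera(n); return c,p,d
def ray(c,u,v):
    f=240/np.tan(np.radians(c["fovy"])/2)
    d=np.array([(u-c["cx"])/f,-(v-c["cy"])/f,-1.0])
    return np.array(c["origin"]),np.array(c["rotation"]).reshape(3,3)@d
def onz(c,u,v,z):
    o,d=ray(c,u,v); return o+d*(z-o[2])/d[2]
def dep(c,u,v,D):
    o,d=ray(c,u,v); return o+d*D
def cloud(c,d):
    v,u=np.mgrid[0:480,0:640]; f=240/np.tan(np.radians(c["fovy"])/2)
    P=np.stack([(u-c["cx"])/f,-(v-c["cy"])/f,-np.ones(u.shape)],-1)*d[...,None]
    return P@np.array(c["rotation"]).reshape(3,3).T+np.array(c["origin"])
def save(n,p): cv2.imwrite("pics/"+n,p[...,::-1])
E
python3 - <<'E'
from h import *
for n in ("scene","top"):
    c,p,d=cam(n); print(n,c); save(n+"0.png",p)
s=robot.observe(); print({k:np.round(v,3) for k,v in s.items()})
E
```

```text
inch.py
pics
station.py
scene {'fovy': 51.397884680256034, 'cx': 313.64982357068874, 'cy': 238.2351658148793, 'origin': array([0.12495946, 0.90350897, 0.92176862]), 'rotation': array([ 0.79890625,  0.0032888 , -2.71201102])}
top {'fovy': 42.36563351277371, 'cx': 319.32777270051054, 'cy': 238.18330104798017, 'origin': array([0.16243807, 0.28651736, 1.61577667]), 'rotation': array([ 2.11521437e-01,  1.74241795e-03, -1.98321850e+00])}
{'t': np.float64(0.1), 'joints': array([ 1.162,  0.478,  0.022,  1.556, -0.011,  1.109, -0.083]), 'dq': array([ 0.001, -0.001, -0.   , -0.001,  0.   , -0.002, -0.002]), 'joint_torque': array([ 4.0000e-03, -5.9776e+01,  1.6130e+00, -2.8196e+01,  1.3000e-02,
        5.0000e-03,  0.0000e+00]), 'tool_pos': array([ 0.2  , -0.644,  0.255]), 'orientation': array([-3.14 ,  0.   ,  0.301]), 'contact_force': array([-0.183, -0.61 ,  0.62 ]), 'ft_torque': array([-0.021, -0.031, -0.029]), 'grasp_force': np.float64(0.0), 'gripper_width': np.float64(0.085)}
```
Rotation is rpy. Joint 1 at 1.162 with TCP at (0.2,-0.645)... odd, mount yaw differ. "Mounted at origin".

View pics.

```bash
sed -i 's/np.array(c\["rotation"\]).reshape(3,3)/Rm(c)/' h.py
```

```bash
cat >> h.py <<'E'
from scipy.spatial.transform import Rotation as Ro
def Rm(c): return Ro.from_euler("xyz",c["rotation"]).as_matrix()
E
grep -n Rm h.py
```

```text
8:    return np.array(c["origin"]),Rm(c)@d
16:    return P@Rm(c).T+np.array(c["origin"])
19:def Rm(c): return Ro.from_euler("xyz",c["rotation"]).as_matrix()
```

View pics/scene0.png

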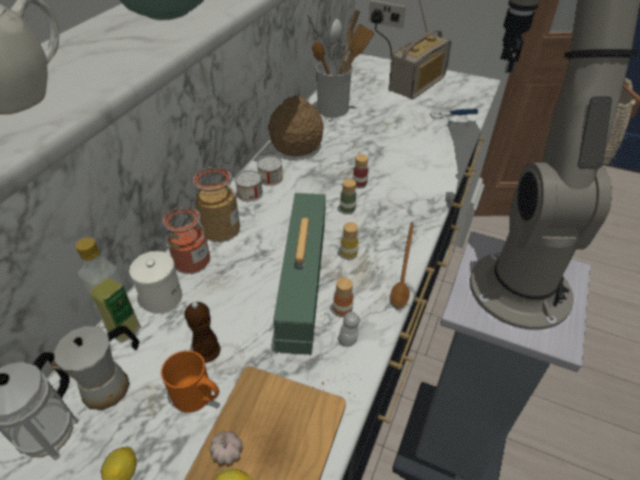

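View pics/top0.png

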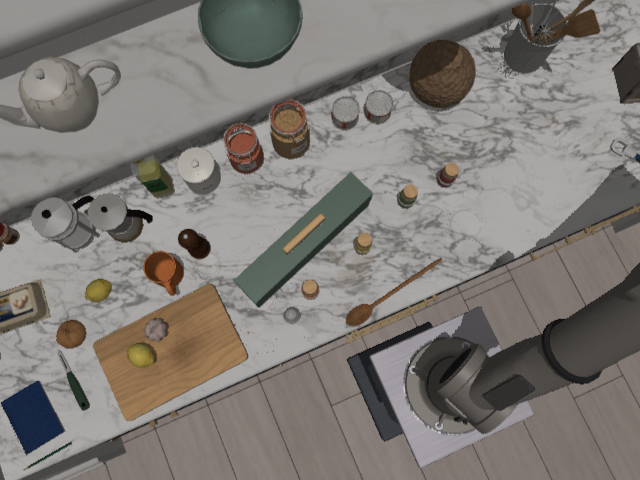

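Run:
```python
from h import *
for n in ("top","scene"):
    c,p,d=cam(n); P=cloud(c,d); hsv=cv2.cvtColor(p,cv2.COLOR_RGB2HSV)
    z=P[...,2]; ok=(d>0)&(P[...,0]<0.95)&(P[...,0]>0.2)&(abs(P[...,1])<0.6)
    print(n,"table z",np.round(np.median(z[ok&(abs(z)<.02)]),4))
    green=ok&(hsv[...,0]>55)&(hsv[...,0]<95)&(hsv[...,1]>60)&(z>0.03)
    k,lab,st,cen=cv2.connectedComponentsWithStats(green.astype(np.uint8)); i=1+np.argmax(st[1:,4])
    m=lab==i; zt=np.percentile(z[m],70); Q=P[m&(abs(z-zt)<.006)]
    r=cv2.minAreaRect((Q[:,:2]*1000).astype(np.float32)); print("lid top",np.median(Q[:,2]),r,st[i])
    bam=ok&(hsv[...,0]>8)&(hsv[...,0]<22)&(hsv[...,1]>70)&(hsv[...,2]>100)&(z>.07)&(z<.17)
    k,lab,st,cen=cv2.connectedComponentsWithStats(bam.astype(np.uint8))
    for i in range(1,k):
        if st[i,4]>25:
            Q=P[lab==i]; zt=np.percentile(Q[:,2],85); q=Q[Q[:,2]>zt-.006]
            r=cv2.minAreaRect((q[:,:2]*1000).astype(np.float32))
            print(np.round(cen[i]),st[i,4],"z",round(zt,4),np.round(r[0],1),np.round(r[1],1),round(r[2],1))
```

```text
top table z 0.0001
lid top 0.131297240635327 ((753.2537841796875, 487.19915771484375), (40.804866790771484, 3.8082151412963867), 81.15890502929688) [144 179  22  12 148]
[458.  58.] 31 z 0.1631 [ 741.1 -350.2] [15.3 17.1] 50.2
[288. 120.] 438 z 0.1254 [770.9 110.5] [71.3 62.1] 75.2
[283. 139.] 72 z 0.1226 [738.2 144.1] [59.5 14.9] 41.9
[299. 137.] 36 z 0.1221 [719.6 105.2] [11.4 41.8] 33.5
[452. 169.] 144 z 0.0992 [ 493.5 -225.9] [32.6 33.1] 65.2
[410. 191.] 142 z 0.1 [ 481.8 -103. ] [32.3 32.9] 83.4
[303. 233.] 379 z 0.1594 [478.5 192.1] [ 17.1 128.5] 20.2
[364. 239.] 154 z 0.0991 [413.9  55.8] [32.1 33.6] 51.7
[163. 275.] 199 z 0.1021 [554.7 551.3] [79.3 77.9] 41.5
[310. 287.] 166 z 0.0997 [360.2 229.4] [32.1 33.3] 66.4
scene table z -0.0004
lid top 0.12738477165393414 ((756.10888671875, 489.119140625), (42.27070617675781, 6.177639961242676), 83.20320892333984) [107 288  26  36 436]
[304. 112.] 252 z 0.1556 [ 733.7 -334.2] [18.2 63. ] 25.0
[296. 129.] 40 z 0.1129 [ 719.6 -261.5] [49.  16.7] 30.6
[362. 160.] 108 z 0.0964 [ 492.7 -218.5] [31.7 39.5] 16.8
[349. 185.] 126 z 0.0967 [483.3 -99.9] [32.2 39.6] 21.9
[213. 194.] 364 z 0.1558 [750.8 146.1] [70.6 27.2] 20.8
[221. 202.] 144 z 0.1205 [732.6 129.7] [87.  45.7] 68.4
[194. 213.] 32 z 0.1474 [746.2 216.5] [ 5.8 38.9] 44.1
[193. 223.] 29 z 0.1478 [732.4 248.7] [23.8  7.6] 89.7
[302. 239.] 341 z 0.1573 [480.5 196.3] [ 17.7 132.2] 20.2
[351. 229.] 165 z 0.0967 [415.9  60.1] [35. 33.] 67.0
[178. 235.] 101 z 0.1386 [752.2 276.5] [36.4 14.8] 32.6
[344. 286.] 221 z 0.0968 [362.2 233.3] [34.1 33.8] 76.8
[190. 374.] 641 z 0.0998 [555.7 553.6] [82.  81.3] 43.7
```

```bash
cat >> h.py <<'E'
def plan(*wps):
    s=robot.observe(); R=Ro.from_euler("xyz",s["orientation"]); p=np.array(s["tool_pos"])
    print("t",round(s["t"],1),"tcp",np.round(p,4),np.round(s["orientation"],3),"q",np.round(s["joints"],2))
    for x,y,z,yaw in wps:
        T=Ro.from_euler("xyz",[np.pi,0,yaw]); print(np.round((R.inv()*T).as_rotvec(),3),np.round(R.inv().apply(np.array([x,y,z])-p),4))
YAW=0.353+np.pi/2
E
python3 - <<'E'
from h import *
plan((.53,-.36,.35,1.0),(.50,.0,.40,YAW),(.479,.194,.40,YAW))
c,p,d=cam("top")
for u,v in [(500,255),(620,215),(560,235),(400,305),(620,148),(490,100)]: print(u,v,np.round(onz(c,u,v,0),3))
print("shaker",np.round(onz(c,291,315,.09),3),"mill",np.round(onz(c,188,238,.17),3),"spoon",np.round(onz(c,357,315,.01),3))
E
```

```text
t 0.2 tcp [ 0.1999 -0.6444  0.2557] [-3.141  0.     0.301] q [ 1.16  0.48  0.02  1.56 -0.01  1.11 -0.08]
[-0.001 -0.    -0.699] [ 0.3995 -0.1739 -0.0941]
[-1.000e-03 -1.000e-03 -1.623e+00] [ 0.4775 -0.5267 -0.1438]
[-1.000e-03 -1.000e-03 -1.623e+00] [ 0.515  -0.7182 -0.1436]
500 255 [ 0.247 -0.271  0.   ]
620 215 [ 0.216 -0.616  0.   ]
560 235 [ 0.232 -0.442  0.   ]
400 305 [0.234 0.029 0.   ]
620 148 [ 0.382 -0.71   0.   ]
490 100 [ 0.652 -0.447  0.   ]
shaker [0.315 0.299 0.09 ] mill [0.574 0.452 0.17 ] spoon [0.255 0.143 0.01 ]
```

The manual's scale: shifts go in units of 100 mm and turns go in units of 0.05 rad. Converting my numbers, 0.4 m is 4, 0.24 m is 2.4, -0.5 rad is -10.

```bash
echo '[0, 0, -2, 0.4, -0.17, -0.1, 0.085, 0, 0, -4, 0.8, -0.35, -0.2, 0.085, 0, 0, -6, 1.2, -0.52, -0.3, 0.085, 0, 0, -8, 1.6, -0.7, -0.4, 0.085, 0, 0, -10, 2, -0.9, -0.6, 0.085, 0, 0, -12, 2.4, -1.1, -0.8, 0.085, 0, 0, -14, 2.8, -1.3, -0.9, 0.085, 0, 0, -14, 3.2, -1.5, -0.95, 0.085, 0, 0, -14, 3.6, -1.65, -0.95, 0.085, 0, 0, -14, 4, -1.74, -0.95, 0.085]' | python3 inch.py
python3 - <<'E'
from h import *
plan((.50,.0,.40,YAW),(.479,.194,.40,YAW))
E
```

```text
t: 1.08
tool_pos: [0.5041, -0.3774, 0.3515]
orientation: [3.14, 0.0, 1.0]
contact_force: [0.3, -0.6, -0.8]
gripper_width: 0.0849
grasp_force: 0.0
t 1.1 tcp [ 0.5041 -0.3774  0.3515] [3.14 0.   1.  ] q [ 0.74  0.35 -0.26  1.54  0.09  1.27 -0.1 ]
[ 0.001  0.001 -0.923] [ 0.3155 -0.2071 -0.049 ]
[ 0.001  0.001 -0.923] [ 0.4674 -0.3295 -0.0492]
```

```bash
echo '[0, 0, -2, 0.3, -0.2, -0.1, 0.085, 0, 0, -4, 0.6, -0.4, -0.2, 0.085, 0, 0, -6, 0.9, -0.6, -0.3, 0.085, 0, 0, -8, 1.2, -0.8, -0.4, 0.085, 0, 0, -10, 1.5, -1, -0.5, 0.085, 0, 0, -12, 1.8, -1.2, -0.5, 0.085, 0, 0, -14, 2.1, -1.4, -0.5, 0.085, 0, 0, -16, 2.4, -1.6, -0.5, 0.085, 0, 0, -18, 2.7, -1.8, -0.5, 0.085, 0, 0, -18.46, 3, -2, -0.5, 0.085]' | python3 inch.py
echo '[0, 0, 0, 0.4, 0, 0, 0.085, 0, 0, 0, 0.8, 0, 0, 0.085, 0, 0, 0, 1.2, 0, 0, 0.085, 0, 0, 0, 1.5, 0, 0, 0.085, 0, 0, 0, 1.7, 0, 0, 0.085, 0, 0, 0, 1.8, 0, 0, 0.085, 0, 0, 0, 1.8, 0, 0, 0.085, 0, 0, 0, 1.8, 0, 0, 0.085, 0, 0, 0, 1.8, 0, 0, 0.085]' | python3 inch.py
python3 - <<'E'
from h import *
c,p,d=cam("wrist"); save("w1.png",p); print(c)
plan((.479,.194,.40,YAW))
P=cloud(c,d); hsv=cv2.cvtColor(p,cv2.COLOR_RGB2HSV); z=P[...,2]
for a,b in ((.10,.13),(.15,.17)):
    m=(d>0)&(z>a)&(z<b)&(np.hypot(P[...,0]-.48,P[...,1]-.194)<.23)
    Q=P[m]; print(len(Q),np.median(Q[:,2]),cv2.minAreaRect((Q[:,:2]*1000).astype(np.float32)))
E
```

```text
t: 1.92
tool_pos: [0.496, -0.0169, 0.4002]
orientation: [3.141, 0.001, 1.929]
contact_force: [1.1, 0.3, 0.4]
gripper_width: 0.085
grasp_force: 0.0
t: 2.67
tool_pos: [0.4351, 0.1485, 0.3998]
orientation: [-3.141, 0.0, 1.921]
contact_force: [0.1, -0.6, 0.1]
gripper_width: 0.0848
grasp_force: 0.0
{'fovy': 62.38895227605138, 'cx': 319.45576288023364, 'cy': 236.48151110966307, 'origin': array([0.40839484, 0.2221477 , 0.517348  ]), 'rotation': array([-3.14109308e-01, -1.78847871e-04,  3.49615964e-01])}
t 2.7 tcp [0.4351 0.1485 0.3998] [-3.141  0.     1.921] q [ 0.27  0.05 -0.75  1.8   0.04  1.3  -0.14]
[-0.     0.    -0.003] [ 0.0277  0.0568 -0.0002]
23912 0.11794777016809471 ((501.244140625, 172.30831909179688), (102.79190063476562, 346.3459167480469), 19.993675231933594)
2811 0.15640659118419914 ((481.0107421875, 194.93475341796875), (18.46495819091797, 128.49282836914062), 20.028474807739258)
```

View pics/w1.png

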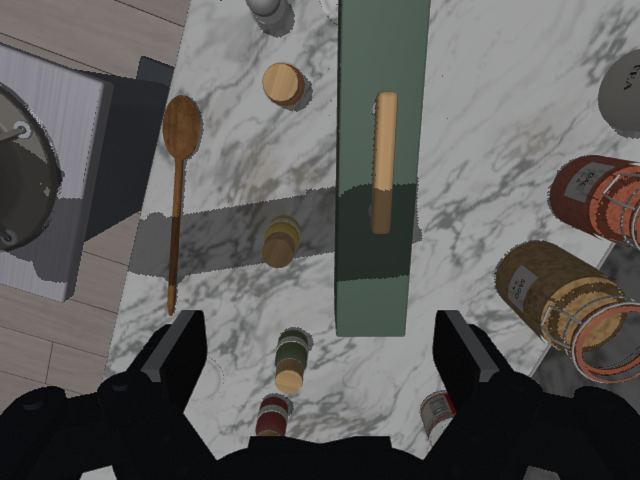

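```bash
echo '[0, 0, 0, 0.15, 0.29, 0.2, 0.06, 0, 0, 0, 0.29, 0.58, 0.5, 0.06, 0, 0, 0, 0.29, 0.58, 0.9, 0.06, 0, 0, 0, 0.29, 0.58, 1.3, 0.06, 0, 0, 0, 0.29, 0.58, 1.6, 0.06, 0, 0, 0, 0.29, 0.58, 1.7, 0.06, 0, 0, 0, 0.29, 0.58, 1.7, 0.06, 0, 0, 0, 0.29, 0.58, 1.7, 0.06, 0, 0, 0, 0.29, 0.58, 1.7, 0.06]' | python3 inch.py 60
python3 - <<'E'
from h import *
plan((.480,.195,.152,.351+np.pi/2))
E
```

```text
t: 3.47
tool_pos: [0.4802, 0.198, 0.2323]
orientation: [3.138, -0.0, 1.923]
contact_force: [-0.3, 0.8, 0.3]
gripper_width: 0.0601
grasp_force: 0.0
t 3.5 tcp [0.4802 0.198  0.2323] [ 3.138 -0.     1.923] q [ 0.12  0.34 -0.76  1.91  0.28  0.99 -0.41]
[ 0.004 -0.     0.001] [-0.0028 -0.0015  0.0802]
```

```bash
echo '[0, 0, 0, -0.03, -0.015, 0.3, 0.06, 0, 0, 0, -0.03, -0.015, 0.55, 0.06, 0, 0, 0, -0.03, -0.015, 0.7, 0.06, 0, 0, 0, -0.03, -0.015, 0.8, 0.06, 0, 0, 0, -0.03, -0.015, 0.8, 0.06, 0, 0, 0, -0.03, -0.015, 0.8, 0.06]' | python3 inch.py 60
echo '[0, 0, 0, 0, 0, 0, 0.0, 0, 0, 0, 0, 0, 0, 0.0, 0, 0, 0, 0, 0, 0, 0.0, 0, 0, 0, 0, 0, 0, 0.0, 0, 0, 0, 0, 0, 0, 0.0, 0, 0, 0, 0, 0, 0, 0.0]' | python3 inch.py 60
```

```text
t: 3.97
tool_pos: [0.4793, 0.1948, 0.1514]
orientation: [3.14, 0.0, 1.924]
contact_force: [-0.7, -0.7, -0.1]
gripper_width: 0.0601
grasp_force: 0.0
t: 4.47
tool_pos: [0.4793, 0.1947, 0.1509]
orientation: [3.139, -0.0, 1.924]
contact_force: [2.4, 0.8, 5.7]
gripper_width: 0.0173
grasp_force: 61.3
```

Scaled: -0.15 m is -1.5, -0.02 m is -0.2.

```bash
echo '[0, 0, 0, 0, 0, -0.1, 0, 0, 0, 0, 0, 0, -0.2, 0, 0, 0, 0, 0, 0, -0.45, 0, 0, 0, 0, 0, 0, -0.75, 0, 0, 0, 0, 0, 0, -1.05, 0, 0, 0, 0, 0, 0, -1.3, 0, 0, 0, 0, 0, 0, -1.5, 0, 0, 0, 0, 0, 0, -1.5, 0]' | python3 inch.py
echo '[0, 0, 0, -0.15, -0.06, 0, 0, 0, 0, 0, -0.4, -0.16, 0, 0, 0, 0, 0, -0.7, -0.28, 0, 0, 0, 0, 0, -1, -0.4, 0, 0, 0, 0, 0, -1.3, -0.52, 0, 0, 0, 0, 0, -1.6, -0.64, 0, 0, 0, 0, 0, -1.9, -0.76, 0, 0, 0, 0, 0, -2.2, -0.88, 0, 0, 0, 0, 0, -2.5, -1, 0, 0, 0, 0, 0, -2.8, -1.12, 0, 0]' | python3 inch.py
echo '[0, 0, 0, -0.3, -0.12, 0, 0, 0, 0, 0, -0.6, -0.24, 0, 0, 0, 0, 0, -0.9, -0.36, 0, 0, 0, 0, 0, -1.2, -0.48, 0, 0, 0, 0, 0, -1.5, -0.6, 0, 0, 0, 0, 0, -1.8, -0.72, 0, 0, 0, 0, 0, -2.1, -0.84, 0, 0, 0, 0, 0, -2.4, -0.96, 0, 0, 0, 0, 0, -2.7, -1.08, 0, 0, 0, 0, 0, -3, -1.2, 0, 0]' | python3 inch.py
echo '[0, 0, 0, -0.3, -0.12, 0, 0, 0, 0, 0, -0.5, -0.22, 0, 0, 0, 0, 0, -0.6, -0.26, 0, 0, 0, 0, 0, -0.65, -0.27, 0, 0, 0, 0, 0, -0.65, -0.27, 0, 0, 0, 0, 0, -0.65, -0.27, 0, 0]' | python3 inch.py
python3 - <<'E'
from h import *
c,p,d=cam("scene"); save("s2.png",p)
plan((.46,-.5,.101,YAW))
E
```

```text
t: 5.13
tool_pos: [0.4792, 0.1954, 0.3042]
orientation: [3.136, 0.0, 1.924]
contact_force: [1.1, 1.5, -4.4]
gripper_width: 0.0171
grasp_force: 59.8
t: 5.97
tool_pos: [0.4682, -0.1085, 0.2984]
orientation: [-3.139, -0.002, 1.924]
contact_force: [0.9, 0.9, -5.2]
gripper_width: 0.0171
grasp_force: 59.7
t: 6.8
tool_pos: [0.4598, -0.4307, 0.2977]
orientation: [-3.139, -0.004, 1.924]
contact_force: [1.6, 0.9, -4.7]
gripper_width: 0.0172
grasp_force: 59.7
t: 7.3
tool_pos: [0.4589, -0.4984, 0.2992]
orientation: [3.141, -0.002, 1.926]
contact_force: [0.4, 0.7, -4.0]
gripper_width: 0.0171
grasp_force: 59.7
t 7.3 tcp [ 0.4592 -0.4982  0.2996] [ 3.141e+00 -2.000e-03  1.926e+00] q [ 0.99  0.48 -0.38  1.48  0.18  1.22  0.95]
[ 0.    -0.002  0.003] [-0.0024  0.      0.1986]
```

View pics/s2.png

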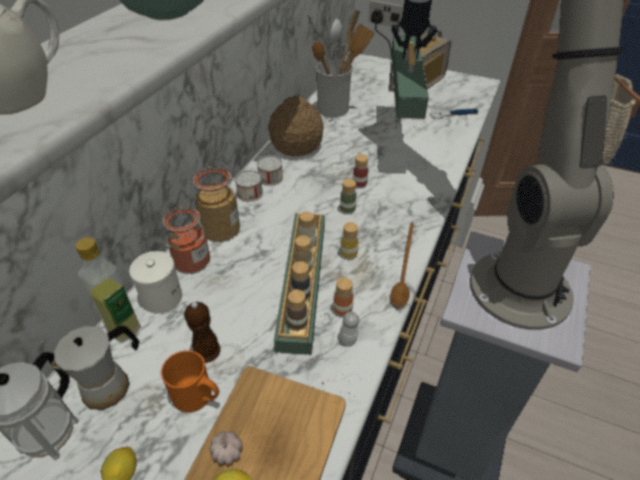

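Scaled: 0.195 m is 1.95, 0.193 m is 1.93.

```bash
echo '[0, 0, 0, 0, 0, 0.3, 0, 0, 0, 0, 0, 0, 0.65, 0, 0, 0, 0, 0, 0, 1, 0, 0, 0, 0, 0, 0, 1.3, 0, 0, 0, 0, 0, 0, 1.55, 0, 0, 0, 0, 0, 0, 1.75, 0, 0, 0, 0, 0, 0, 1.87, 0, 0, 0, 0, 0, 0, 1.93, 0, 0, 0, 0, 0, 0, 1.95, 0, 0, 0, 0, 0, 0, 1.95, 0]' | python3 inch.py
echo '[0, 0, 0, 0, 0, 0.02, 0, 0, 0, 0, 0, 0, 0.03, 0, 0, 0, 0, 0, 0, 0.03, 0]' | python3 inch.py
```

```text
t: 8.18
tool_pos: [0.459, -0.5004, 0.1059]
orientation: [3.141, 0.001, 1.924]
contact_force: [-0.9, -0.1, -5.2]
gripper_width: 0.0171
grasp_force: 59.7
t: 8.43
tool_pos: [0.4586, -0.5008, 0.1029]
orientation: [3.141, 0.001, 1.924]
contact_force: [0.5, -0.2, -5.3]
gripper_width: 0.0173
grasp_force: 59.7
```

```bash
echo '[0, 0, 0, 0, 0, 0.01, 0, 0, 0, 0, 0, 0, 0.02, 0, 0, 0, 0, 0, 0, 0.03, 0, 0, 0, 0, 0, 0, 0.03, 0]' | python3 inch.py
echo '[0, 0, 0, 0, 0, 0, 0.06, 0, 0, 0, 0, 0, 0, 0.06, 0, 0, 0, 0, 0, 0, 0.06, 0, 0, 0, 0, 0, 0, 0.06]' | python3 inch.py
echo '[0, 0, 0, 0, 0, -0.3, 0.06, 0, 0, 0, 0, 0, -0.7, 0.06, 0, 0, 0, 0, 0, -1.1, 0.06, 0, 0, 0, 0, 0, -1.5, 0.06, 0, 0, 0, 0.3, 0.1, -1.9, 0.06, 0, 0, 0, 0.7, 0.3, -2.3, 0.06, 0, 0, 0, 1.1, 0.5, -2.7, 0.06, 0, 0, 0, 1.5, 0.6, -3, 0.06, 0, 0, 0, 1.9, 0.7, -3, 0.06, 0, 0, 0, 2.3, 0.9, -3, 0.06]' | python3 inch.py
echo '[0, 0, 0, 0.4, 0.15, 0, 0.06, 0, 0, 0, 0.8, 0.3, 0, 0.06, 0, 0, 0, 1.2, 0.45, 0, 0.06, 0, 0, 0, 1.6, 0.6, 0, 0.06, 0, 0, 0, 2, 0.75, 0, 0.06, 0, 0, 0, 2.4, 0.9, 0, 0.06, 0, 0, 0, 2.8, 1.05, 0, 0.06, 0, 0, 0, 3.1, 1.2, 0, 0.06, 0, 0, 0, 3.3, 1.3, 0, 0.06, 0, 0, 0, 3.3, 1.3, 0, 0.06]' | python3 inch.py
cat >> h.py <<'E'
# box frame: centre B, axes ex, ey
B=np.array([.480,.195]); a=.351
ex=np.array([np.cos(a),np.sin(a)]); ey=np.array([-np.sin(a),np.cos(a)])
def box(p): q=np.asarray(p)[:2]-B; return np.array([q@ex,q@ey])
def caps(n,save_as=None,zlo=.088,zhi=.112):
    """cap tops (bamboo colour, connected): pixel, world centre by ray to its depth-measured top, size, box coords"""
    c,p,d=cam(n)
    if save_as: save(save_as,p)
    P=cloud(c,d); z=P[...,2]; hsv=cv2.cvtColor(p,cv2.COLOR_RGB2HSV)
    m=(d>0)&(z>zlo)&(z<zhi)&(hsv[...,0]>6)&(hsv[...,0]<26)&(hsv[...,1]>50)&(P[...,0]>.25)&(P[...,0]<.65)&(P[...,1]<.45)&(P[...,1]>-.3)
    k,lab,st,cen=cv2.connectedComponentsWithStats(m.astype(np.uint8)); out=[]
    for i in range(1,k):
        if st[i,4]<40: continue
        Q=P[lab==i]; zt=np.percentile(Q[:,2],70); Q=Q[abs(Q[:,2]-zt)<.005]
        (x,y),r=cv2.minEnclosingCircle((Q[:,:2]*1000).astype(np.float32)); w=np.array([x,y])/1000
        out.append((np.round(cen[i]),np.round(w,4),round(float(zt),4),round(r*2,1),np.round(box(w),4)))
    return out
E
python3 - <<'E'
from h import *
plan((.44,.10,.40,YAW))
for n in ("top","scene"):
    print(n)
    for o in caps(n): print(*o)
E
```

```text
t: 8.77
tool_pos: [0.4591, -0.5005, 0.1008]
orientation: [3.141, 0.001, 1.924]
contact_force: [-1.3, 2.8, 5.8]
gripper_width: 0.0171
grasp_force: 61.3
t: 9.1
tool_pos: [0.4584, -0.5007, 0.0992]
orientation: [3.141, 0.001, 1.924]
contact_force: [0.4, -0.5, 0.4]
gripper_width: 0.06
grasp_force: 0.0
t: 9.93
tool_pos: [0.4622, -0.3016, 0.3918]
orientation: [3.139, 0.004, 1.922]
contact_force: [-0.2, 0.8, -0.6]
gripper_width: 0.0603
grasp_force: 0.0
t: 10.77
tool_pos: [0.4695, 0.0587, 0.3896]
orientation: [3.139, -0.001, 1.933]
contact_force: [0.7, -0.9, 0.4]
gripper_width: 0.0598
grasp_force: 0.0
t 10.8 tcp [0.4695 0.0587 0.3896] [ 3.139e+00 -1.000e-03  1.933e+00] q [ 0.48  0.09 -0.77  1.79  0.06  1.28  0.05]
[ 0.002 -0.001  0.009] [ 0.0491 -0.0129 -0.0103]
top
[340. 203.] [0.524  0.0738] 0.1049 36.6 [-0.0004 -0.129 ]
[315. 226.] [0.4956 0.1552] 0.1048 35.8 [ 0.0009 -0.0427]
[364. 240.] [0.414  0.0562] 0.0974 35.8 [-0.1097 -0.1076]
[292. 249.] [0.4647 0.2332] 0.1055 35.5 [-0.0012  0.0412]
[267. 272.] [0.4365 0.3104] 0.105 35.7 [-0.0012  0.1233]
[310. 287.] [0.36   0.2295] 0.0972 36.1 [-0.1008  0.0737]
scene
[361. 159.] [ 0.4954 -0.2225] 0.0962 45.7 [-0.1291 -0.3974]
[349. 184.] [ 0.4851 -0.1001] 0.096 41.1 [-0.0967 -0.2789]
[306. 218.] [0.526  0.0787] 0.1034 37.4 [ 0.0032 -0.125 ]
[350. 228.] [0.4172 0.0598] 0.0957 38.5 [-0.1055 -0.1054]
[302. 243.] [0.4995 0.1598] 0.1036 38.7 [ 0.0062 -0.0398]
[300. 269.] [0.4675 0.2358] 0.1037 37.8 [0.0023 0.0426]
[344. 284.] [0.3621 0.2333] 0.0959 36.5 [-0.0976  0.0765]
[296. 298.] [0.4389 0.3139] 0.1037 39.7 [0.0022 0.1258]
```

```bash
cat >> h.py <<'E'
def bw(x,y,z): w=B+ex*x+ey*y; return (w[0],w[1],z,a+np.pi/2)
E
python3 - <<'E'
from h import *
plan(bw(.001,-.127,.16),bw(.001,-.127,.10))
E
```

```text
t 10.9 tcp [0.4698 0.0531 0.389 ] [3.141 0.    1.926] q [ 0.48  0.09 -0.76  1.8   0.06  1.28  0.06]
[0.    0.    0.004] [0.0026 0.0593 0.229 ]
[0.    0.    0.004] [0.0027 0.0593 0.289 ]
```

Scaled: 0.229 m is 2.29, 0.225 m is 2.25.

```bash
echo '[0, 0, 0, 0.01, 0.2, 0.3, 0.06, 0, 0, 0, 0.02, 0.4, 0.6, 0.06, 0, 0, 0, 0.03, 0.59, 0.9, 0.06, 0, 0, 0, 0.03, 0.59, 1.3, 0.06, 0, 0, 0, 0.03, 0.59, 1.7, 0.06, 0, 0, 0, 0.03, 0.59, 2.05, 0.06, 0, 0, 0, 0.03, 0.59, 2.25, 0.06, 0, 0, 0, 0.03, 0.59, 2.29, 0.06, 0, 0, 0, 0.03, 0.59, 2.29, 0.06, 0, 0, 0, 0.03, 0.59, 2.29, 0.06]' | python3 inch.py
python3 - <<'E'
from h import *
plan(bw(.001,-.127,.10))
E
```

```text
t: 11.7
tool_pos: [0.5252, 0.0749, 0.161]
orientation: [3.14, 0.001, 1.922]
contact_force: [0.9, -0.1, 0.6]
gripper_width: 0.0601
grasp_force: 0.0
t 11.7 tcp [0.5252 0.0749 0.161 ] [3.140e+00 1.000e-03 1.922e+00] q [ 0.3   0.45 -0.7   1.95  0.37  0.87 -0.24]
[0.001 0.001 0.001] [ 0.0013 -0.0002  0.061 ]
```

Descend, grip lightly, and push the row toward +y.

```bash
echo '[0, 0, 0, 0.01, 0, 0.2, 0.06, 0, 0, 0, 0.01, 0, 0.45, 0.06, 0, 0, 0, 0.01, 0, 0.58, 0.06, 0, 0, 0, 0.01, 0, 0.61, 0.06, 0, 0, 0, 0.01, 0, 0.61, 0.06, 0, 0, 0, 0.01, 0, 0.61, 0.0, 0, 0, 0, 0.01, 0, 0.61, 0.0, 0, 0, 0, 0.01, 0, 0.61, 0.0, 0, 0, 0, 0.01, 0, 0.61, 0.0]' | python3 inch.py 30
echo '[0, 0, 0, 0.1, 0, 0, 0.0, 0, 0, 0, 0.25, 0, 0, 0.0, 0, 0, 0, 0.4, 0, 0, 0.0, 0, 0, 0, 0.55, 0, 0, 0.0, 0, 0, 0, 0.7, 0, 0, 0.0, 0, 0, 0, 0.85, 0, 0, 0.0, 0, 0, 0, 1, 0, 0, 0.0, 0, 0, 0, 1.15, 0, 0, 0.0, 0, 0, 0, 1.25, 0, 0, 0.0, 0, 0, 0, 1.3, 0, 0, 0.0]' | python3 inch.py
echo '[0, 0, 0, 0.03, 0, 0, 0.0, 0, 0, 0, 0.06, 0, 0, 0.0, 0, 0, 0, 0.09, 0, 0, 0.0, 0, 0, 0, 0.12, 0, 0, 0.0, 0, 0, 0, 0.12, 0, 0, 0.0, 0, 0, 0, 0.12, 0, 0, 0.0]' | python3 inch.py
python3 - <<'E'
from h import *
plan(bw(.0,.027,.10)); print(robot.observe()["contact_force"])
E
```

```text
t: 12.45
tool_pos: [0.525, 0.0769, 0.1004]
orientation: [3.139, 0.001, 1.924]
contact_force: [-0.4, 0.1, 7.2]
gripper_width: 0.0358
grasp_force: 29.7
t: 13.28
tool_pos: [0.4798, 0.1995, 0.1004]
orientation: [3.139, 0.001, 1.925]
contact_force: [1.3, -3.4, 7.3]
gripper_width: 0.0357
grasp_force: 31.1
t: 13.78
tool_pos: [0.4764, 0.2095, 0.1004]
orientation: [3.139, 0.001, 1.923]
contact_force: [0.8, -2.8, 8.4]
gripper_width: 0.0355
grasp_force: 30.9
t 13.8 tcp [0.4764 0.2095 0.1004] [3.139e+00 1.000e-03 1.923e+00] q [-0.01  0.52 -0.66  2.02  0.47  0.75 -0.6 ]
[0.003 0.001 0.001] [ 0.0121 -0.0016  0.0003]
[ 0.82041257 -2.75054501  8.44988955]
```

Scaled: 0.009 m is 0.09, 0.008 m is 0.08.

```bash
echo '[0, 0, 0, 0.02, 0, 0, 0.0, 0, 0, 0, 0.04, 0, 0, 0.0, 0, 0, 0, 0.06, 0, 0, 0.0, 0, 0, 0, 0.08, 0, 0, 0.0, 0, 0, 0, 0.09, 0, 0, 0.0, 0, 0, 0, 0.09, 0, 0, 0.0]' | python3 inch.py
echo '[0, 0, 0, 0.01, 0, 0, 0.0, 0, 0, 0, 0.02, 0, 0, 0.0, 0, 0, 0, 0.03, 0, 0, 0.0, 0, 0, 0, 0.03, 0, 0, 0.0]' | python3 inch.py
python3 - <<'E'
from h import *
plan(bw(.0,.027,.10)); 
for o in caps("top"): print(*o)
E
```

```text
t: 14.28
tool_pos: [0.4735, 0.2176, 0.1004]
orientation: [3.139, 0.002, 1.923]
contact_force: [1.1, -4.2, 8.2]
gripper_width: 0.0352
grasp_force: 31.1
t: 14.62
tool_pos: [0.4725, 0.2203, 0.1004]
orientation: [3.139, 0.002, 1.923]
contact_force: [2.9, -4.0, 8.9]
gripper_width: 0.0354
grasp_force: 31.1
t 14.6 tcp [0.4725 0.2203 0.1004] [3.139e+00 2.000e-03 1.923e+00] q [-0.03  0.52 -0.66  2.02  0.47  0.75 -0.62]
[0.003 0.002 0.001] [ 0.0006 -0.0017  0.0004]
[451. 169.] [ 0.4916 -0.2258] 0.0978 36.8 [-0.1338 -0.3991]
[364. 240.] [0.4141 0.0569] 0.0975 35.7 [-0.1094 -0.107 ]
[283. 255.] [0.4605 0.2589] 0.1046 36.0 [0.0037 0.0667]
[271. 269.] [0.4376 0.2986] 0.1052 36.2 [-0.0042  0.1119]
[257. 281.] [0.4258 0.3426] 0.1048 36.5 [-1.000e-04  1.572e-01]
[310. 287.] [0.36   0.2296] 0.0966 36.5 [-0.1007  0.0738]
```

```bash
for i in 1 2; do echo '[0, 0, 0, 0.01, 0, 0, 0.0, 0, 0, 0, 0.02, 0, 0, 0.0, 0, 0, 0, 0.03, 0, 0, 0.0, 0, 0, 0, 0.03, 0, 0, 0.0]' | python3 inch.py | sed -n 2,4p; done
```

```text
tool_pos: [0.4714, 0.2232, 0.1004]
orientation: [3.139, 0.002, 1.923]
contact_force: [1.9, -3.3, 9.2]
tool_pos: [0.4704, 0.226, 0.1004]
orientation: [3.139, 0.002, 1.923]
contact_force: [1.4, -5.3, 9.9]
```

```bash
for i in 1 2; do echo '[0, 0, 0, 0.01, 0, 0, 0.0, 0, 0, 0, 0.02, 0, 0, 0.0, 0, 0, 0, 0.03, 0, 0, 0.0, 0, 0, 0, 0.03, 0, 0, 0.0]' | python3 inch.py | sed -n 2,4p; done
python3 - <<'E'
from h import *
plan(bw(.0,.027,.10)); 
for o in caps("top")+caps("scene"): print(*o)
E
```

```text
tool_pos: [0.4698, 0.2277, 0.1004]
orientation: [3.139, 0.004, 1.922]
contact_force: [2.0, -5.8, 10.3]
tool_pos: [0.4697, 0.2283, 0.1004]
orientation: [3.14, 0.007, 1.92]
contact_force: [3.9, -12.4, 13.4]
t 16.0 tcp [0.4697 0.2283 0.1004] [3.14  0.007 1.92 ] q [-0.05  0.52 -0.66  2.01  0.47  0.76 -0.65]
[ 0.002  0.007 -0.002] [-0.0079 -0.0018  0.0005]
[451. 169.] [ 0.493  -0.2256] 0.0974 37.4 [-0.1325 -0.3994]
[364. 240.] [0.4139 0.0564] 0.097 35.0 [-0.1098 -0.1074]
[280. 257.] [0.4572 0.2672] 0.1053 35.9 [0.0035 0.0756]
[269. 271.] [0.4348 0.3054] 0.1047 36.5 [-0.0045  0.1192]
[255. 283.] [0.4234 0.3503] 0.1044 36.0 [0.0002 0.1653]
[310. 287.] [0.3607 0.2294] 0.0978 35.5 [-0.1002  0.0733]
[361. 158.] [ 0.495  -0.2215] 0.0961 38.1 [-0.1292 -0.3963]
[349. 183.] [ 0.4833 -0.1004] 0.0956 37.9 [-0.0984 -0.2785]
[350. 228.] [0.4172 0.0603] 0.0959 37.7 [-0.1053 -0.1049]
[297. 291.] [0.4464 0.2899] 0.104 170.5 [0.0011 0.1007]
[344. 284.] [0.3631 0.2333] 0.0957 38.4 [-0.0966  0.0761]
```

Scaled: -0.002 m is -0.02, -0.08 m is -0.8.

```bash
echo '[0, 0, 0, -0.02, 0, 0, 0.0, 0, 0, 0, -0.02, 0, 0, 0.0, 0, 0, 0, -0.02, 0, 0, 0.06, 0, 0, 0, -0.02, 0, 0, 0.06, 0, 0, 0, -0.02, 0, 0, 0.06, 0, 0, 0, -0.02, 0, -0.2, 0.06, 0, 0, 0, -0.02, 0, -0.6, 0.06, 0, 0, 0, -0.02, 0, -0.8, 0.06, 0, 0, 0, -0.02, 0, -0.8, 0.06, 0, 0, 0, -0.02, 0, -0.8, 0.06]' | python3 inch.py
python3 - <<'E'
from h import *
w=(.4155,.0582)
plan((*w,.16,YAW-.002),(*w,.092,YAW-.002),(.485,-.102,.16,YAW-.002))
for o in caps("scene")+caps("top"): 
  if abs(o[4][0])<.02: print(*o)
E
```

```text
t: 16.93
tool_pos: [0.4676, 0.2311, 0.1799]
orientation: [3.139, -0.0, 1.924]
contact_force: [-0.7, 0.2, -0.4]
gripper_width: 0.0599
grasp_force: 0.0
t 16.9 tcp [0.4676 0.2311 0.1799] [ 3.139 -0.     1.924] q [ 0.02  0.41 -0.74  1.96  0.35  0.9  -0.54]
[ 0.002 -0.     0.002] [-0.1442 -0.1087  0.0196]
[ 0.002 -0.     0.002] [-0.1442 -0.1089  0.0876]
[ 0.002 -0.     0.002] [-0.3186 -0.099   0.0196]
[297. 290.] [0.4489 0.2881] 0.1037 174.5 [0.0028 0.0981]
[281. 257.] [0.458  0.2648] 0.1044 36.3 [0.0033 0.0731]
[269. 271.] [0.4352 0.3054] 0.105 36.0 [-0.0041  0.119 ]
[255. 283.] [0.4222 0.3493] 0.1045 35.6 [-0.0013  0.1647]
```

Scaled: -0.144 m is -1.44, -0.12 m is -1.2.

```bash
echo '[0, 0, 0, -0.3, -0.22, 0, 0.06, 0, 0, 0, -0.6, -0.45, 0, 0.06, 0, 0, 0, -0.9, -0.67, 0, 0.06, 0, 0, 0, -1.2, -0.9, 0, 0.06, 0, 0, 0, -1.44, -1.09, 0, 0.06, 0, 0, 0, -1.44, -1.09, 0.2, 0.06, 0, 0, 0, -1.44, -1.09, 0.2, 0.06, 0, 0, 0, -1.44, -1.09, 0.2, 0.06]' | python3 inch.py
python3 - <<'E'
from h import *
w=(.4155,.0582)
plan((*w,.092,YAW-.002))
c,p,d=cam("wrist"); save("w3.png",p)
E
```

```text
t: 17.7
tool_pos: [0.4135, 0.0577, 0.1579]
orientation: [-3.139, -0.002, 1.924]
contact_force: [-0.0, 1.1, 1.1]
gripper_width: 0.0602
grasp_force: 0.0
t 17.7 tcp [0.4135 0.0577 0.1579] [-3.139e+00 -2.000e-03  1.924e+00] q [ 0.37  0.27 -0.74  2.2   0.26  0.76 -0.19]
[-0.003 -0.002  0.002] [-0.0004  0.0022  0.0659]
```

View pics/w3.png

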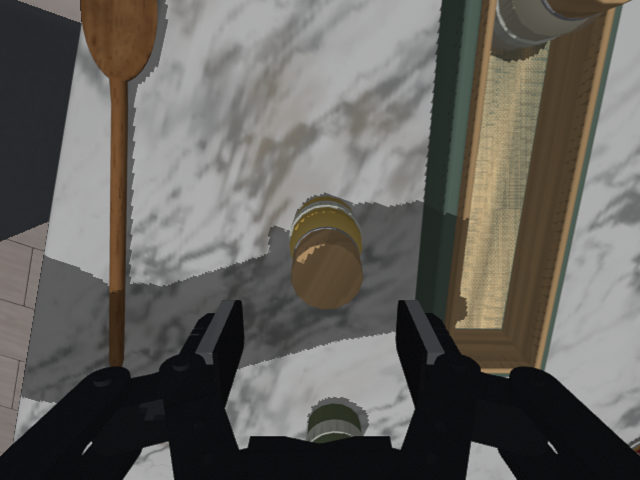

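Scaled: 0.002 m is 0.02, 0.066 m is 0.66.

```bash
echo '[0, 0, 0, 0, 0.02, 0.2, 0.06, 0, 0, 0, 0, 0.02, 0.45, 0.06, 0, 0, 0, 0, 0.02, 0.6, 0.06, 0, 0, 0, 0, 0.02, 0.66, 0.06, 0, 0, 0, 0, 0.02, 0.66, 0.06, 0, 0, 0, 0, 0.02, 0.66, 0.0, 0, 0, 0, 0, 0.02, 0.66, 0.0, 0, 0, 0, 0, 0.02, 0.66, 0.0, 0, 0, 0, 0, 0.02, 0.66, 0.0, 0, 0, 0, 0, 0.02, 0.66, 0.0]' | python3 inch.py 40
echo '[0, 0, 0, 0, 0, -0.15, 0.0, 0, 0, 0, 0, 0, -0.4, 0.0, 0, 0, 0, 0, 0, -0.7, 0.0, 0, 0, 0, 0, 0, -1, 0.0, 0, 0, 0, 0, 0, -1.2, 0.0, 0, 0, 0, 0, 0, -1.28, 0.0, 0, 0, 0, 0, 0, -1.28, 0.0, 0, 0, 0, 0, 0, -1.28, 0.0]' | python3 inch.py
python3 - <<'E'
from h import *
plan(bw(.0005,-.013,.22),bw(.0005,-.013,.1))
E
```

```text
t: 18.58
tool_pos: [0.4175, 0.0588, 0.094]
orientation: [3.139, 0.0, 1.924]
contact_force: [-0.1, 0.0, 7.5]
gripper_width: 0.0352
grasp_force: 39.7
t: 19.25
tool_pos: [0.4162, 0.0579, 0.2205]
orientation: [-3.141, 0.001, 1.923]
contact_force: [-0.1, -0.2, -1.5]
gripper_width: 0.0351
grasp_force: 40.3
t 19.2 tcp [0.4162 0.0579 0.2205] [-3.141e+00  1.000e-03  1.923e+00] q [ 0.44  0.17 -0.78  2.13  0.16  0.9  -0.08]
[-0.     0.001  0.001] [0.0937 0.1076 0.0004]
[-0.     0.001  0.001] [0.0938 0.1077 0.1204]
```

The manual's scale: shifts go in units of 100 mm and turns go in units of 0.05 rad. Converting my numbers, 0.1075 m is 1.075, 0.1 m is 1.

```bash
echo '[0, 0, 0, 0.2, 0.23, 0, 0.0, 0, 0, 0, 0.45, 0.52, 0, 0.0, 0, 0, 0, 0.7, 0.8, 0, 0.0, 0, 0, 0, 0.9, 1, 0, 0.0, 0, 0, 0, 0.94, 1.075, 0, 0.0, 0, 0, 0, 0.94, 1.075, 0, 0.0, 0, 0, 0, 0.94, 1.075, 0, 0.0, 0, 0, 0, 0.94, 1.075, 0.2, 0.0, 0, 0, 0, 0.94, 1.075, 0.4, 0.0, 0, 0, 0, 0.94, 1.075, 0.4, 0.0]' | python3 inch.py
python3 - <<'E'
from h import *
plan(bw(.0005,-.013,.102))
for o in caps("top"): print(*o)
c,p,d=cam("scene"); save("s4.png",cv2.resize(p[180:360,220:460],None,fx=2.5,fy=2.5))
E
```

```text
t: 20.08
tool_pos: [0.4822, 0.1802, 0.177]
orientation: [-3.134, 0.002, 1.922]
contact_force: [-0.8, -0.5, -1.0]
gripper_width: 0.0352
grasp_force: 40.5
t 20.1 tcp [0.4822 0.1802 0.177 ] [-3.134e+00  2.000e-03  1.922e+00] q [ 0.14  0.42 -0.76  1.97  0.36  0.9  -0.46]
[-0.008  0.002  0.   ] [0.0018 0.0041 0.075 ]
[451. 169.] [ 0.4918 -0.2266] 0.0974 37.9 [-0.1339 -0.4   ]
[295. 245.] [0.4693 0.2196] 0.1049 36.6 [-0.0016  0.0268]
[281. 257.] [0.458  0.2656] 0.1049 36.1 [0.0037 0.0739]
[269. 271.] [0.4352 0.3053] 0.105 35.9 [-0.0042  0.1189]
[255. 283.] [0.4229 0.3489] 0.1043 36.0 [-0.0007  0.1642]
[310. 287.] [0.3605 0.2293] 0.0973 35.5 [-0.1004  0.0733]
```

View pics/s4.png

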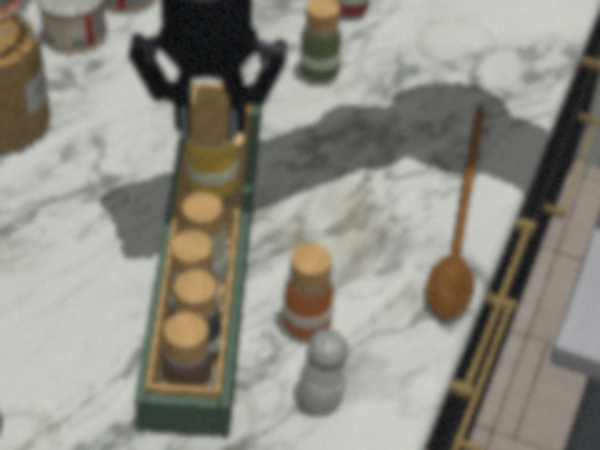

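Scaled: 0.06 m is 0.6, 0.055 m is 0.55.

```bash
echo '[0, 0, 0, -0.04, 0.01, 0, 0.0, 0, 0, 0, -0.04, 0.01, 0, 0.0, 0, 0, 0, -0.04, 0.01, 0.15, 0.0, 0, 0, 0, -0.04, 0.01, 0.3, 0.0, 0, 0, 0, -0.04, 0.01, 0.45, 0.0, 0, 0, 0, -0.04, 0.01, 0.55, 0.0, 0, 0, 0, -0.04, 0.01, 0.6, 0.0, 0, 0, 0, -0.04, 0.01, 0.6, 0.0]' | python3 inch.py
python3 - <<'E'
from h import *
plan(bw(.0005,-.0185,.102))
E
```

```text
t: 20.85
tool_pos: [0.4871, 0.1799, 0.1205]
orientation: [-3.141, 0.0, 1.924]
contact_force: [-0.4, -0.9, -0.8]
gripper_width: 0.0352
grasp_force: 40.5
t 20.9 tcp [0.4871 0.1799 0.1205] [-3.141  0.     1.924] q [ 0.09  0.5  -0.7   2.    0.45  0.8  -0.52]
[-0.001  0.     0.002] [-0.0019 -0.0009  0.0185]
```

```bash
echo '[0, 0, 0, -0.02, -0.01, 0.05, 0.0, 0, 0, 0, -0.02, -0.01, 0.1, 0.0, 0, 0, 0, -0.02, -0.01, 0.15, 0.0, 0, 0, 0, -0.02, -0.01, 0.17, 0.0, 0, 0, 0, -0.02, -0.01, 0.185, 0.0, 0, 0, 0, -0.02, -0.01, 0.185, 0.0]' | python3 inch.py
python3 - <<'E'
from h import *
plan(bw(.0005,-.0185,.102))
for o in caps("top"): print(*o)
E
```

```text
t: 21.35
tool_pos: [0.487, 0.1782, 0.1024]
orientation: [-3.142, -0.0, 1.924]
contact_force: [0.2, 0.6, -1.0]
gripper_width: 0.0354
grasp_force: 40.8
t 21.4 tcp [0.487  0.1782 0.1024] [-3.142 -0.     1.924] q [ 0.08  0.52 -0.69  2.02  0.48  0.76 -0.54]
[-0.    -0.     0.002] [-0.0004 -0.0003  0.0004]
[452. 165.] [ 0.4985 -0.2311] 0.0979 24.5 [-0.1292 -0.4064]
[295. 245.] [0.4695 0.2208] 0.1052 36.1 [-0.001   0.0279]
[281. 257.] [0.4575 0.2655] 0.1051 35.6 [0.0031 0.074 ]
[269. 271.] [0.4345 0.3062] 0.1053 36.4 [-0.0045  0.12  ]
[255. 283.] [0.4219 0.3489] 0.1047 35.4 [-0.0017  0.1645]
[310. 287.] [0.3603 0.2288] 0.0976 35.7 [-0.1008  0.0729]
```

Scaled: 0.002 m is 0.02, 0.003 m is 0.03.

```bash
echo '[0, 0, 0, 0, 0, 0.01, 0.0, 0, 0, 0, 0, 0, 0.02, 0.0, 0, 0, 0, 0.01, 0, 0.02, 0.0, 0, 0, 0, 0.02, 0, 0.02, 0.0, 0, 0, 0, 0.03, 0, 0.02, 0.0, 0, 0, 0, 0.03, 0, 0.02, 0.0]' | python3 inch.py
echo '[0, 0, 0, 0.01, 0, 0, 0.0, 0, 0, 0, 0.02, 0, 0, 0.0, 0, 0, 0, 0.03, 0, 0, 0.0, 0, 0, 0, 0.03, 0, 0, 0.0]' | python3 inch.py
```

```text
t: 21.9
tool_pos: [0.4872, 0.1804, 0.1021]
orientation: [3.14, 0.002, 1.923]
contact_force: [-1.4, -3.7, 13.7]
gripper_width: 0.0354
grasp_force: 42.0
t: 22.23
tool_pos: [0.4869, 0.182, 0.1021]
orientation: [3.139, 0.004, 1.922]
contact_force: [0.3, -7.3, 14.1]
gripper_width: 0.0353
grasp_force: 42.0
```

Scaled: -0.07 m is -0.7, -0.05 m is -0.5.

```bash
echo '[0, 0, 0, -0.015, 0, -0.01, 0.0, 0, 0, 0, -0.015, 0, -0.01, 0.06, 0, 0, 0, -0.015, 0, -0.01, 0.06, 0, 0, 0, -0.015, 0, -0.01, 0.06, 0, 0, 0, -0.015, 0, -0.2, 0.06, 0, 0, 0, -0.015, 0, -0.5, 0.06, 0, 0, 0, -0.015, 0, -0.7, 0.06, 0, 0, 0, -0.015, 0, -0.7, 0.06, 0, 0, 0, -0.015, 0, -0.7, 0.06]' | python3 inch.py
python3 - <<'E'
from h import *
w=(.4833,-.1015)
plan((*w,.16,YAW-.002))
for o in caps("top"): print(*o)
E
```

```text
t: 22.98
tool_pos: [0.4859, 0.1829, 0.1712]
orientation: [3.139, -0.0, 1.924]
contact_force: [0.2, -0.0, -0.6]
gripper_width: 0.0604
grasp_force: 0.0
t 23.0 tcp [0.4859 0.1829 0.1712] [ 3.139 -0.     1.924] q [ 0.13  0.43 -0.75  1.97  0.37  0.89 -0.47]
[ 0.002 -0.     0.002] [-0.266  -0.1009  0.011 ]
[451. 168.] [ 0.4919 -0.226 ] 0.0982 36.6 [-0.1336 -0.3994]
[307. 237.] [0.4783 0.1861] 0.1041 28.9 [-0.0046 -0.0078]
[295. 245.] [0.469  0.2211] 0.1048 36.2 [-0.0013  0.0283]
[280. 257.] [0.4577 0.2653] 0.1047 36.2 [0.0033 0.0737]
[269. 271.] [0.4351 0.3059] 0.1046 36.7 [-0.004   0.1195]
[255. 283.] [0.4217 0.3489] 0.1045 35.8 [-0.0018  0.1646]
[310. 287.] [0.3601 0.229 ] 0.0965 35.8 [-0.1009  0.0732]
```

```bash
echo '[0, 0, 0, -0.35, -0.13, 0, 0.06, 0, 0, 0, -0.7, -0.26, 0, 0.06, 0, 0, 0, -1.05, -0.39, 0, 0.06, 0, 0, 0, -1.4, -0.52, 0, 0.06, 0, 0, 0, -1.75, -0.65, 0, 0.06, 0, 0, 0, -2.1, -0.8, 0, 0.06, 0, 0, 0, -2.4, -0.91, 0, 0.06, 0, 0, 0, -2.6, -0.99, 0, 0.06, 0, 0, 0, -2.66, -1.01, 0.1, 0.06, 0, 0, 0, -2.66, -1.01, 0.1, 0.06]' | python3 inch.py
echo '[0, 0, 0, 0, 0, 0, 0.06, 0, 0, 0, 0, 0, 0, 0.06]' | python3 inch.py
python3 - <<'E'
from h import *
for o in caps("top")+caps("scene"): print(*o)
plan((.4833,-.1015,.092,YAW-.002))
E
```

```text
t: 23.87
tool_pos: [0.4808, -0.1041, 0.1578]
orientation: [-3.138, -0.002, 1.92]
contact_force: [-0.7, -0.4, 0.1]
gripper_width: 0.0599
grasp_force: 0.0
t: 24.03
tool_pos: [0.4824, -0.1001, 0.1599]
orientation: [-3.141, -0.002, 1.927]
contact_force: [0.7, -0.2, 0.5]
gripper_width: 0.06
grasp_force: 0.0
[410. 191.] [ 0.4809 -0.1041] 0.0978 36.8 [-0.102  -0.2811]
[309. 234.] [0.4831 0.1774] 0.1052 36.0 [-0.0031 -0.0176]
[295. 246.] [0.4694 0.221 ] 0.1049 36.9 [-0.001  0.028]
[281. 257.] [0.4578 0.2654] 0.1045 35.8 [0.0034 0.0738]
[269. 271.] [0.4354 0.3051] 0.1045 36.0 [-0.0041  0.1187]
[255. 283.] [0.4229 0.3486] 0.1046 36.6 [-0.0008  0.1638]
[310. 287.] [0.3605 0.229 ] 0.097 35.8 [-0.1005  0.073 ]
[359. 159.] [ 0.4988 -0.2192] 0.0958 45.1 [-0.1247 -0.3954]
[349. 184.] [ 0.4843 -0.0993] 0.0958 40.4 [-0.0972 -0.2779]
[298. 284.] [0.4544 0.2659] 0.1038 219.0 [0.0004 0.0754]
[344. 284.] [0.3627 0.2333] 0.0961 38.5 [-0.097   0.0763]
t 24.1 tcp [ 0.4828 -0.1003  0.1605] [ 3.141e+00 -1.000e-03  1.927e+00] q [ 0.65  0.39 -0.69  2.04  0.33  0.83  0.13]
[ 0.    -0.001  0.005] [-0.0014 -0.      0.0685]
```

Scaled: -0.001 m is -0.01, 0.067 m is 0.67.

```bash
echo '[0, 0, 0, -0.01, 0, 0.2, 0.06, 0, 0, 0, -0.01, 0, 0.45, 0.06, 0, 0, 0, -0.01, 0, 0.6, 0.06, 0, 0, 0, -0.01, 0, 0.67, 0.06, 0, 0, 0, -0.01, 0, 0.67, 0.06, 0, 0, 0, -0.01, 0, 0.67, 0.0, 0, 0, 0, -0.01, 0, 0.67, 0.0, 0, 0, 0, -0.01, 0, 0.67, 0.0, 0, 0, 0, -0.01, 0, 0.67, 0.0, 0, 0, 0, -0.01, 0, 0.67, 0.0]' | python3 inch.py 40
echo '[0, 0, 0, 0, 0, -0.15, 0.0, 0, 0, 0, 0, 0, -0.4, 0.0, 0, 0, 0, 0, 0, -0.7, 0.0, 0, 0, 0, 0, 0, -1, 0.0, 0, 0, 0, 0, 0, -1.2, 0.0, 0, 0, 0, 0, 0, -1.28, 0.0, 0, 0, 0, 0, 0, -1.28, 0.0, 0, 0, 0, 0, 0, -1.28, 0.0]' | python3 inch.py
python3 - <<'E'
from h import *
plan(bw(.0005,-.0635,.22),bw(.0005,-.0635,.1))
E
```

```text
t: 24.97
tool_pos: [0.4841, -0.103, 0.0946]
orientation: [3.139, 0.001, 1.924]
contact_force: [-1.0, 0.7, 6.8]
gripper_width: 0.0356
grasp_force: 40.3
t: 25.63
tool_pos: [0.4824, -0.1034, 0.2208]
orientation: [-3.141, 0.0, 1.923]
contact_force: [-0.3, -0.0, -1.8]
gripper_width: 0.0353
grasp_force: 40.4
t 25.6 tcp [ 0.4824 -0.1034  0.2208] [-3.141  0.     1.923] q [ 0.71  0.3  -0.73  1.98  0.25  0.95  0.21]
[-0.001  0.     0.001] [0.2174 0.1012 0.0007]
[-0.001  0.     0.001] [0.2174 0.1013 0.1207]
```

Scaled: 0.216 m is 2.16, 0.21 m is 2.1.

```bash
echo '[0, 0, 0, 0.2, 0.1, 0, 0.0, 0, 0, 0, 0.55, 0.25, 0, 0.0, 0, 0, 0, 0.9, 0.42, 0, 0.0, 0, 0, 0, 1.25, 0.58, 0, 0.0, 0, 0, 0, 1.6, 0.75, 0, 0.0, 0, 0, 0, 1.9, 0.88, 0, 0.0, 0, 0, 0, 2.1, 0.98, 0, 0.0, 0, 0, 0, 2.16, 1.01, 0, 0.0, 0, 0, 0, 2.16, 1.01, 0, 0.0, 0, 0, 0, 2.16, 1.01, 0, 0.0]' | python3 inch.py
echo '[0, 0, 0, 0, 0, 0, 0.0, 0, 0, 0, 0, 0, 0, 0.0, 0, 0, 0, 0, 0, 0.2, 0.0, 0, 0, 0, 0, 0, 0.4, 0.0, 0, 0, 0, 0, 0, 0.6, 0.0, 0, 0, 0, 0, 0, 0.75, 0.0, 0, 0, 0, 0, 0, 0.75, 0.0, 0, 0, 0, 0, 0, 0.75, 0.0]' | python3 inch.py
python3 - <<'E'
from h import *
plan(bw(.0005,-.065,.102))
for o in caps("top"): print(*o)
E
```

```text
t: 26.47
tool_pos: [0.5023, 0.1334, 0.2199]
orientation: [-3.139, 0.0, 1.924]
contact_force: [-0.0, -0.3, -1.4]
gripper_width: 0.0352
grasp_force: 40.4
t: 27.13
tool_pos: [0.5028, 0.1332, 0.1461]
orientation: [-3.14, 0.0, 1.922]
contact_force: [0.1, 0.7, -1.6]
gripper_width: 0.0353
grasp_force: 40.4
t 27.1 tcp [0.5028 0.1332 0.1461] [-3.14   0.     1.922] q [ 0.22  0.47 -0.74  1.98  0.42  0.85 -0.41]
[-0.002  0.     0.   ] [0.0008 0.0004 0.0441]
[309. 234.] [0.4828 0.1774] 0.1052 36.2 [-0.0034 -0.0175]
[295. 246.] [0.4689 0.2211] 0.1057 36.1 [-0.0014  0.0283]
[280. 257.] [0.458  0.2656] 0.1051 36.0 [0.0036 0.0738]
[269. 271.] [0.4358 0.3054] 0.105 35.8 [-0.0036  0.1188]
[255. 283.] [0.4222 0.3487] 0.1048 37.0 [-0.0015  0.1642]
[310. 287.] [0.3601 0.2292] 0.0977 35.5 [-0.1008  0.0733]
```

Aligned; go down to the floor, push up against the row, release.

Scaled: 0.045 m is 0.45, 0.043 m is 0.43.

```bash
echo '[0, 0, 0, 0, 0, 0.1, 0.0, 0, 0, 0, 0, 0, 0.2, 0.0, 0, 0, 0, 0, 0, 0.3, 0.0, 0, 0, 0, 0, 0, 0.36, 0.0, 0, 0, 0, 0, 0, 0.41, 0.0, 0, 0, 0, 0, 0, 0.43, 0.0, 0, 0, 0, 0, 0, 0.45, 0.0, 0, 0, 0, 0, 0, 0.45, 0.0, 0, 0, 0, 0, 0, 0.45, 0.0]' | python3 inch.py
echo '[0, 0, 0, 0.01, 0, 0, 0.0, 0, 0, 0, 0.02, 0, 0, 0.0, 0, 0, 0, 0.03, 0, 0, 0.0, 0, 0, 0, 0.04, 0, 0, 0.0, 0, 0, 0, 0.04, 0, 0, 0.0]' | python3 inch.py
```

```text
t: 27.93
tool_pos: [0.5032, 0.1348, 0.1026]
orientation: [3.141, 0.001, 1.924]
contact_force: [-3.0, -2.7, 11.7]
gripper_width: 0.0359
grasp_force: 41.7
t: 28.35
tool_pos: [0.5032, 0.1372, 0.1027]
orientation: [3.14, 0.003, 1.923]
contact_force: [0.6, -5.4, 9.5]
gripper_width: 0.0351
grasp_force: 41.5
```

Scaled: -0.07 m is -0.7, -0.05 m is -0.5.

```bash
echo '[0, 0, 0, -0.015, 0, -0.01, 0.0, 0, 0, 0, -0.015, 0, -0.01, 0.06, 0, 0, 0, -0.015, 0, -0.01, 0.06, 0, 0, 0, -0.015, 0, -0.01, 0.06, 0, 0, 0, -0.015, 0, -0.2, 0.06, 0, 0, 0, -0.015, 0, -0.5, 0.06, 0, 0, 0, -0.015, 0, -0.7, 0.06, 0, 0, 0, -0.015, 0, -0.7, 0.06, 0, 0, 0, -0.015, 0, -0.7, 0.06]' | python3 inch.py
python3 - <<'E'
from h import *
plan((.3615,.2313,.17,YAW-.002))
E
```

```text
t: 29.1
tool_pos: [0.5028, 0.1372, 0.1723]
orientation: [3.139, 0.0, 1.924]
contact_force: [-0.5, -1.2, 0.3]
gripper_width: 0.0601
grasp_force: 0.0
t 29.1 tcp [0.5028 0.1372 0.1723] [3.139 0.    1.924] q [ 0.24  0.43 -0.77  1.96  0.38  0.89 -0.38]
[0.002 0.    0.002] [ 0.1372 -0.1001  0.002 ]
```

```bash
echo '[0, 0, 0, 0.2, -0.15, 0, 0.06, 0, 0, 0, 0.5, -0.36, 0, 0.06, 0, 0, 0, 0.8, -0.58, 0, 0.06, 0, 0, 0, 1.1, -0.8, 0, 0.06, 0, 0, 0, 1.3, -0.95, 0, 0.06, 0, 0, 0, 1.37, -1, 0, 0.06, 0, 0, 0, 1.37, -1, 0, 0.06, 0, 0, 0, 1.37, -1, 0, 0.06, 0, 0, 0, 1.37, -1, 0, 0.06]' | python3 inch.py
python3 - <<'E'
from h import *
plan((.3615,.2313,.092,YAW-.002))
for o in caps("top")+caps("scene"): print(*o)
E
```

```text
t: 29.85
tool_pos: [0.3621, 0.2299, 0.171]
orientation: [-3.141, 0.0, 1.922]
contact_force: [-0.1, -0.2, 0.1]
gripper_width: 0.0596
grasp_force: 0.0
t 29.9 tcp [0.3621 0.2299 0.171 ] [-3.141  0.     1.922] q [ 0.06  0.3  -0.87  2.16  0.32  0.81 -0.66]
[-0.  0.  0.] [ 0.0016 -0.0001  0.079 ]
[451. 170.] [ 0.4912 -0.2258] 0.0975 38.8 [-0.1341 -0.399 ]
[322. 221.] [0.5008 0.1349] 0.1048 36.2 [-0.0011 -0.0636]
[279. 257.] [0.4576 0.2663] 0.1054 34.9 [0.0035 0.0747]
[269. 271.] [0.4351 0.3055] 0.1057 35.5 [-0.0042  0.1192]
[255. 283.] [0.4218 0.349 ] 0.105 35.3 [-0.0017  0.1646]
[299. 277.] [0.4631 0.2464] 0.1037 261.1 [0.0018 0.0541]
[344. 284.] [0.3641 0.2345] 0.096 39.1 [-0.0953  0.0769]
```

Scaled: 0.0015 m is 0.015, 0.077 m is 0.77.

```bash
echo '[0, 0, 0, 0.015, 0, 0.2, 0.06, 0, 0, 0, 0.015, 0, 0.45, 0.06, 0, 0, 0, 0.015, 0, 0.65, 0.06, 0, 0, 0, 0.015, 0, 0.77, 0.06, 0, 0, 0, 0.015, 0, 0.77, 0.06, 0, 0, 0, 0.015, 0, 0.77, 0.0, 0, 0, 0, 0.015, 0, 0.77, 0.0, 0, 0, 0, 0.015, 0, 0.77, 0.0, 0, 0, 0, 0.015, 0, 0.77, 0.0, 0, 0, 0, 0.015, 0, 0.77, 0.0]' | python3 inch.py 40
echo '[0, 0, 0, 0, 0, -0.15, 0.0, 0, 0, 0, 0, 0, -0.4, 0.0, 0, 0, 0, 0, 0, -0.7, 0.0, 0, 0, 0, 0, 0, -1, 0.0, 0, 0, 0, 0, 0, -1.2, 0.0, 0, 0, 0, 0, 0, -1.35, 0.0, 0, 0, 0, 0, 0, -1.35, 0.0, 0, 0, 0, 0, 0, -1.35, 0.0]' | python3 inch.py
python3 - <<'E'
from h import *
plan(bw(.0005,-.1095,.227))
E
```

```text
t: 30.78
tool_pos: [0.3612, 0.2325, 0.0952]
orientation: [3.14, -0.0, 1.923]
contact_force: [0.5, -0.8, 3.7]
gripper_width: 0.0354
grasp_force: 40.1
t: 31.45
tool_pos: [0.3608, 0.232, 0.2298]
orientation: [3.14, 0.001, 1.923]
contact_force: [-0.1, 0.3, -1.2]
gripper_width: 0.0356
grasp_force: 40.4
t 31.4 tcp [0.3608 0.232  0.2298] [3.140e+00 1.000e-03 1.923e+00] q [ 0.13  0.2  -0.93  2.1   0.2   0.93 -0.55]
[0.002 0.001 0.001] [-0.1854  0.0995  0.0031]
```

```bash
echo '[0, 0, 0, -0.2, 0.1, 0, 0.0, 0, 0, 0, -0.5, 0.27, 0, 0.0, 0, 0, 0, -0.85, 0.46, 0, 0.0, 0, 0, 0, -1.2, 0.65, 0, 0.0, 0, 0, 0, -1.5, 0.8, 0, 0.0, 0, 0, 0, -1.75, 0.94, 0, 0.0, 0, 0, 0, -1.84, 0.995, 0, 0.0, 0, 0, 0, -1.84, 0.995, 0, 0.0, 0, 0, 0, -1.84, 0.995, 0, 0.0, 0, 0, 0, -1.84, 0.995, 0, 0.0]' | python3 inch.py
echo '[0, 0, 0, 0, 0, 0.2, 0.0, 0, 0, 0, 0, 0, 0.4, 0.0, 0, 0, 0, 0, 0, 0.6, 0.0, 0, 0, 0, 0, 0, 0.8, 0.0, 0, 0, 0, 0, 0, 0.85, 0.0, 0, 0, 0, 0, 0, 0.85, 0.0, 0, 0, 0, 0, 0, 0.85, 0.0]' | python3 inch.py
python3 - <<'E'
from h import *
plan(bw(.0005,-.1083,.103))
for o in caps("top"): print(*o)
E
```

```text
t: 32.28
tool_pos: [0.516, 0.0953, 0.2286]
orientation: [-3.14, -0.001, 1.926]
contact_force: [-0.3, 0.0, -1.2]
gripper_width: 0.0352
grasp_force: 40.4
t: 32.87
tool_pos: [0.5172, 0.095, 0.1451]
orientation: [3.141, -0.0, 1.925]
contact_force: [-0.4, 0.5, -0.8]
gripper_width: 0.0349
grasp_force: 40.4
t 32.9 tcp [0.5172 0.095  0.1451] [ 3.141 -0.     1.925] q [ 0.28  0.47 -0.72  1.97  0.41  0.85 -0.32]
[ 0.    -0.     0.004] [-0.0016 -0.      0.0421]
[324. 220.] [0.4972 0.1216] 0.1058 62.5 [-0.0091 -0.0749]
[309. 234.] [0.4825 0.1776] 0.1046 35.9 [-0.0037 -0.0172]
[295. 245.] [0.4691 0.2213] 0.1046 36.6 [-0.0012  0.0285]
[281. 257.] [0.4576 0.2647] 0.1049 36.5 [0.003  0.0731]
[269. 271.] [0.4348 0.3057] 0.1049 36.4 [-0.0044  0.1195]
[255. 283.] [0.4218 0.3495] 0.1049 36.2 [-0.0015  0.1651]
```

Scaled: 0.044 m is 0.44, 0.042 m is 0.42.

```bash
echo '[0, 0, 0, -0.015, 0, 0.08, 0.0, 0, 0, 0, -0.015, 0, 0.18, 0.0, 0, 0, 0, -0.015, 0, 0.28, 0.0, 0, 0, 0, -0.015, 0, 0.35, 0.0, 0, 0, 0, -0.015, 0, 0.39, 0.0, 0, 0, 0, -0.015, 0, 0.42, 0.0, 0, 0, 0, -0.015, 0, 0.44, 0.0, 0, 0, 0, -0.015, 0, 0.44, 0.0, 0, 0, 0, -0.015, 0, 0.44, 0.0]' | python3 inch.py
echo '[0, 0, 0, 0.01, 0, 0, 0.0, 0, 0, 0, 0.02, 0, 0, 0.0, 0, 0, 0, 0.03, 0, 0, 0.0, 0, 0, 0, 0.04, 0, 0, 0.0, 0, 0, 0, 0.04, 0, 0, 0.0]' | python3 inch.py
```

```text
t: 33.67
tool_pos: [0.5188, 0.093, 0.1026]
orientation: [3.14, 0.002, 1.924]
contact_force: [-6.9, -2.0, 20.9]
gripper_width: 0.0356
grasp_force: 43.4
t: 34.08
tool_pos: [0.5186, 0.0951, 0.1027]
orientation: [3.139, 0.004, 1.923]
contact_force: [-2.8, -6.5, 21.1]
gripper_width: 0.0358
grasp_force: 43.3
```

```bash
echo '[0, 0, 0, -0.015, 0, -0.015, 0.0, 0, 0, 0, -0.015, 0, -0.015, 0.06, 0, 0, 0, -0.015, 0, -0.015, 0.06, 0, 0, 0, -0.015, 0, -0.015, 0.06, 0, 0, 0, -0.015, 0, -0.2, 0.06, 0, 0, 0, -0.015, 0, -0.5, 0.06, 0, 0, 0, -0.015, 0, -0.7, 0.06, 0, 0, 0, -0.015, 0, -0.7, 0.06]' | python3 inch.py
python3 - <<'E'
from h import *
plan((.4935,-.2237,.17,YAW-.002))
E
```

```text
t: 34.75
tool_pos: [0.5193, 0.0962, 0.174]
orientation: [3.136, 0.001, 1.924]
contact_force: [0.1, -0.4, 0.1]
gripper_width: 0.0602
grasp_force: 0.0
t 34.8 tcp [0.5193 0.0962 0.174 ] [3.136e+00 1.000e-03 1.924e+00] q [ 0.3   0.43 -0.75  1.95  0.38  0.89 -0.29]
[0.006 0.001 0.002] [-0.2912 -0.1349  0.0033]
```

```bash
echo '[0, 0, 0, -0.35, -0.16, 0, 0.06, 0, 0, 0, -0.7, -0.32, 0, 0.06, 0, 0, 0, -1.05, -0.48, 0, 0.06, 0, 0, 0, -1.4, -0.65, 0, 0.06, 0, 0, 0, -1.75, -0.81, 0, 0.06, 0, 0, 0, -2.1, -0.97, 0, 0.06, 0, 0, 0, -2.45, -1.13, 0, 0.06, 0, 0, 0, -2.75, -1.27, 0, 0.06, 0, 0, 0, -2.91, -1.35, 0, 0.06, 0, 0, 0, -2.91, -1.35, 0, 0.06]' | python3 inch.py
echo '[0, 0, 0, 0, 0, 0, 0.06, 0, 0, 0, 0, 0, 0, 0.06, 0, 0, 0, 0, 0, 0, 0.06]' | python3 inch.py
python3 - <<'E'
from h import *
for o in caps("top")+caps("scene"): print(*o)
plan((.4935,-.2237,.092,YAW-.002))
c,p,d=cam("wrist"); save("w5.png",p)
E
```

```text
t: 35.58
tool_pos: [0.4894, -0.2303, 0.1691]
orientation: [-3.139, 0.0, 1.916]
contact_force: [1.2, 0.2, 0.2]
gripper_width: 0.0596
grasp_force: 0.0
t: 35.83
tool_pos: [0.4913, -0.223, 0.1702]
orientation: [3.141, -0.001, 1.926]
contact_force: [-0.1, 0.6, -0.5]
gripper_width: 0.0598
grasp_force: 0.0
[451. 169.] [ 0.4916 -0.2263] 0.0974 37.0 [-0.1339 -0.3996]
[335. 209.] [0.5151 0.0905] 0.1052 35.3 [-0.0029 -0.1102]
[321. 221.] [0.5012 0.1353] 0.1057 35.4 [-0.0007 -0.0634]
[309. 234.] [0.4823 0.1776] 0.1052 36.7 [-0.0038 -0.0171]
[295. 246.] [0.4697 0.2219] 0.1051 36.6 [-0.0004  0.0288]
[281. 257.] [0.4579 0.2658] 0.1051 36.0 [0.0036 0.0741]
[269. 271.] [0.4355 0.3059] 0.1047 36.4 [-0.0036  0.1194]
[255. 283.] [0.4224 0.3493] 0.105 36.5 [-0.0011  0.1647]
[361. 159.] [ 0.4943 -0.2216] 0.0956 36.8 [-0.1298 -0.3961]
[300. 271.] [0.4729 0.2249] 0.1036 310.3 [0.0036 0.0305]
t 35.9 tcp [ 0.4914 -0.2233  0.1704] [ 3.141 -0.     1.926] q [ 0.85  0.44 -0.67  1.93  0.35  0.89  0.36]
[ 0.    -0.     0.005] [-0.0011  0.0018  0.0784]
```

View pics/w5.png

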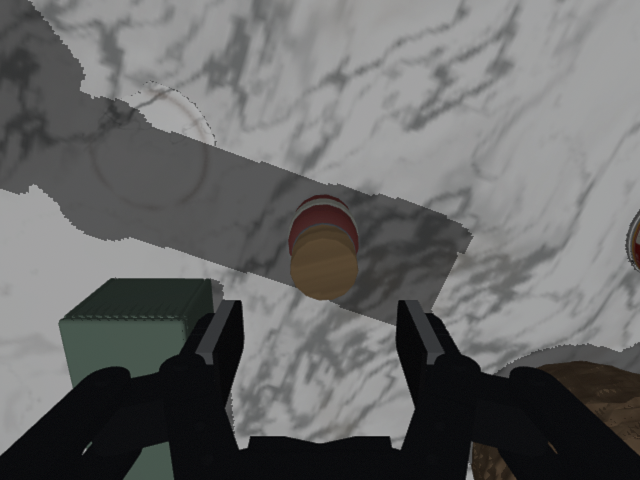

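```bash
echo '[0, 0, 0, -0.01, 0.013, 0.2, 0.06, 0, 0, 0, -0.01, 0.013, 0.45, 0.06, 0, 0, 0, -0.01, 0.013, 0.65, 0.06, 0, 0, 0, -0.01, 0.013, 0.765, 0.06, 0, 0, 0, -0.01, 0.013, 0.765, 0.06, 0, 0, 0, -0.01, 0.013, 0.765, 0.0, 0, 0, 0, -0.01, 0.013, 0.765, 0.0, 0, 0, 0, -0.01, 0.013, 0.765, 0.0, 0, 0, 0, -0.01, 0.013, 0.765, 0.0, 0, 0, 0, -0.01, 0.013, 0.765, 0.0]' | python3 inch.py 40
echo '[0, 0, 0, 0, 0, -0.15, 0.0, 0, 0, 0, 0, 0, -0.4, 0.0, 0, 0, 0, 0, 0, -0.7, 0.0, 0, 0, 0, 0, 0, -1, 0.0, 0, 0, 0, 0, 0, -1.2, 0.0, 0, 0, 0, 0, 0, -1.28, 0.0, 0, 0, 0, 0, 0, -1.28, 0.0, 0, 0, 0, 0, 0, -1.28, 0.0]' | python3 inch.py
python3 - <<'E'
from h import *
plan(bw(.0005,-.157,.22))
E
```

```text
t: 36.82
tool_pos: [0.4936, -0.2256, 0.0952]
orientation: [3.14, 0.002, 1.924]
contact_force: [0.1, 0.9, 5.9]
gripper_width: 0.0353
grasp_force: 40.4
t: 37.48
tool_pos: [0.4919, -0.2255, 0.2212]
orientation: [-3.141, -0.0, 1.923]
contact_force: [0.1, -0.2, -2.5]
gripper_width: 0.0353
grasp_force: 40.2
t 37.5 tcp [ 0.4919 -0.2255  0.2212] [-3.141 -0.     1.923] q [ 0.88  0.38 -0.7   1.88  0.29  0.99  0.4 ]
[-0.001 -0.     0.002] [0.2417 0.1342 0.0011]
```

Scaled: 0.2387 m is 2.387, 0.16 m is 1.6.

```bash
echo '[0, 0, 0, 0.2, 0.11, 0, 0.0, 0, 0, 0, 0.55, 0.3, 0, 0.0, 0, 0, 0, 0.9, 0.5, 0, 0.0, 0, 0, 0, 1.25, 0.7, 0, 0.0, 0, 0, 0, 1.6, 0.9, 0, 0.0, 0, 0, 0, 1.95, 1.1, 0, 0.0, 0, 0, 0, 2.2, 1.23, 0, 0.0, 0, 0, 0, 2.35, 1.32, 0, 0.0, 0, 0, 0, 2.387, 1.34, 0, 0.0, 0, 0, 0, 2.387, 1.34, 0, 0.0]' | python3 inch.py
echo '[0, 0, 0, 0, 0, 0, 0.0, 0, 0, 0, 0, 0, 0, 0.0, 0, 0, 0, 0, 0, 0.2, 0.0, 0, 0, 0, 0, 0, 0.4, 0.0, 0, 0, 0, 0, 0, 0.6, 0.0, 0, 0, 0, 0, 0, 0.75, 0.0, 0, 0, 0, 0, 0, 0.75, 0.0, 0, 0, 0, 0, 0, 0.75, 0.0, 0, 0, 0, 0, 0, 0.75, 0.0]' | python3 inch.py
python3 - <<'E'
from h import *
plan(bw(.0005,-.160,.103))
for o in caps("top"): print(*o)
c,p,d=cam("top"); save("t6.png",cv2.resize(p[160:310,240:400],None,fx=3.5,fy=3.5,interpolation=cv2.INTER_CUBIC))
E
```

```text
t: 38.32
tool_pos: [0.5348, 0.0464, 0.2202]
orientation: [-3.139, -0.002, 1.927]
contact_force: [0.1, -0.9, -0.7]
gripper_width: 0.0352
grasp_force: 40.3
t: 39.07
tool_pos: [0.5364, 0.0443, 0.1477]
orientation: [3.141, 0.0, 1.922]
contact_force: [0.1, 0.3, -1.0]
gripper_width: 0.0351
grasp_force: 40.3
t 39.1 tcp [0.5364 0.0443 0.1477] [3.141 0.    1.922] q [ 0.38  0.49 -0.73  1.94  0.42  0.87 -0.22]
[0.001 0.    0.001] [ 0.001  -0.0007  0.0447]
[335. 209.] [0.5155 0.091 ] 0.1048 35.9 [-0.0025 -0.1098]
[321. 221.] [0.5008 0.1353] 0.1052 36.5 [-0.001  -0.0632]
[309. 234.] [0.4827 0.1773] 0.1044 36.5 [-0.0035 -0.0175]
[295. 246.] [0.4696 0.221 ] 0.1048 36.7 [-0.0008  0.028 ]
[280. 257.] [0.4581 0.2657] 0.1054 36.4 [0.0038 0.0739]
[269. 271.] [0.4354 0.3056] 0.105 36.1 [-0.0038  0.1192]
[255. 283.] [0.4225 0.3485] 0.1051 36.4 [-0.0012  0.1639]
```

View pics/t6.png

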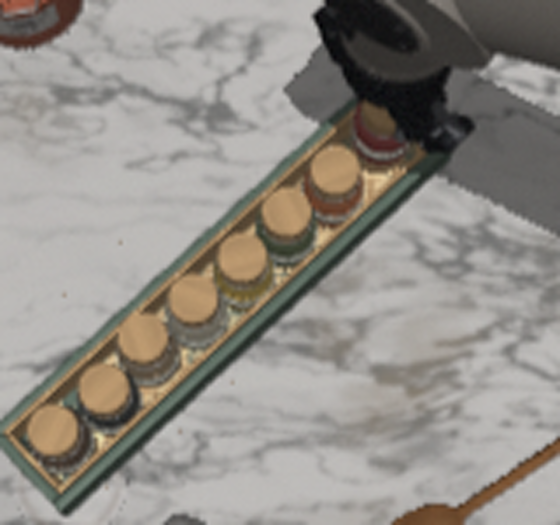

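Scaled: 0.03 m is 0.3, 0.026 m is 0.26.

```bash
echo '[0, 0, 0, 0.005, 0, 0.06, 0.0, 0, 0, 0, 0.005, 0, 0.13, 0.0, 0, 0, 0, 0.005, 0, 0.2, 0.0, 0, 0, 0, 0.005, 0, 0.26, 0.0, 0, 0, 0, 0.005, 0, 0.3, 0.0, 0, 0, 0, 0.005, 0, 0.3, 0.0]' | python3 inch.py
echo '[0, 0, 0, 0, 0, 0.05, 0.0, 0, 0, 0, 0, 0, 0.09, 0.0, 0, 0, 0, 0, 0, 0.12, 0.0, 0, 0, 0, 0, 0, 0.145, 0.0, 0, 0, 0, 0, 0, 0.145, 0.0]' | python3 inch.py
python3 - <<'E'
from h import *
plan(bw(.0005,-.160,.103))
E
```

```text
t: 39.67
tool_pos: [0.5349, 0.0453, 0.1157]
orientation: [-3.14, -0.001, 1.924]
contact_force: [-0.5, -0.4, -0.6]
gripper_width: 0.0355
grasp_force: 40.3
t: 40.08
tool_pos: [0.5363, 0.0458, 0.1029]
orientation: [3.14, 0.0, 1.924]
contact_force: [0.6, -0.2, 1.5]
gripper_width: 0.035
grasp_force: 40.9
t 40.1 tcp [0.5363 0.0458 0.1029] [3.14  0.    1.924] q [ 0.34  0.55 -0.69  1.97  0.49  0.79 -0.28]
[0.001 0.    0.002] [-0.0005 -0.0011 -0.0001]
```

On the floor. Release, rise, check from all views.

Scaled: -0.15 m is -1.5, -0.13 m is -1.3.

```bash
echo '[0, 0, 0, 0, 0, 0, 0.06, 0, 0, 0, 0, 0, 0, 0.06, 0, 0, 0, 0, 0, 0, 0.06, 0, 0, 0, 0, 0, -0.2, 0.06, 0, 0, 0, 0, 0, -0.5, 0.06, 0, 0, 0, 0, 0, -0.9, 0.06, 0, 0, 0, -0.3, -0.15, -1.3, 0.06, 0, 0, 0, -0.7, -0.3, -1.5, 0.06, 0, 0, 0, -1.1, -0.5, -1.5, 0.06, 0, 0, 0, -1.5, -0.7, -1.5, 0.06]' | python3 inch.py
echo '[0, 0, 0, -0.4, -0.2, 0, 0.06, 0, 0, 0, -0.8, -0.4, 0, 0.06, 0, 0, 0, -1.2, -0.5, 0, 0.06, 0, 0, 0, -1.6, -0.6, 0, 0.06, 0, 0, 0, -2, -0.7, 0, 0.06, 0, 0, 0, -2.4, -0.8, 0, 0.06, 0, 0, 0, -2.8, -0.9, 0, 0.06, 0, 0, 0, -3.2, -1, 0, 0.06, 0, 0, 0, -3.4, -1.1, 0, 0.06, 0, 0, 0, -3.4, -1.1, 0, 0.06]' | python3 inch.py
python3 - <<'E'
from h import *
for o in caps("top"): print(*o)
c,p,d=cam("scene"); save("s7.png",cv2.resize(p[50:410,200:520],None,fx=1.6,fy=1.6))
P=cloud(c,d); z=P[...,2]; m=(d>0)&(z>.11)&(z<.135)&(abs(P[...,0]-.46)<.09)&(P[...,1]<-.35)&(P[...,1]>-.62)
Q=P[m]; print(len(Q),Q.mean(0))
plan((.459,-.5007,.17,YAW-.002))
E
```

```text
t: 40.92
tool_pos: [0.5249, -0.101, 0.2542]
orientation: [3.138, 0.003, 1.925]
contact_force: [0.8, -1.2, -1.5]
gripper_width: 0.0599
grasp_force: 0.0
t: 41.75
tool_pos: [0.5351, -0.4652, 0.2502]
orientation: [-3.139, 0.002, 1.914]
contact_force: [-0.9, -0.1, 0.7]
gripper_width: 0.0601
grasp_force: 0.0
[349. 195.] [0.5328 0.0443] 0.1052 35.6 [-0.0022 -0.1597]
[335. 209.] [0.515  0.0904] 0.1052 37.0 [-0.0031 -0.1103]
[322. 221.] [0.501  0.1356] 0.1054 36.3 [-0.0007 -0.063 ]
[309. 234.] [0.483  0.1774] 0.1051 36.0 [-0.0032 -0.0176]
[295. 246.] [0.469 0.221] 0.1049 36.9 [-0.0014  0.0282]
[281. 257.] [0.4583 0.2663] 0.1049 35.9 [0.0041 0.0744]
[269. 271.] [0.4348 0.305 ] 0.1057 35.6 [-0.0047  0.1188]
[255. 283.] [0.4221 0.3494] 0.1049 35.9 [-0.0013  0.1649]
4 [ 0.45198752 -0.47306729  0.11031816]
t 41.9 tcp [ 0.5374 -0.4582  0.2508] [-3.141e+00 -1.000e-03  1.921e+00] q [ 1.01  0.61 -0.61  1.44  0.36  1.21  0.71]
[-0.    -0.001 -0.001] [-0.0131 -0.0882  0.0808]
```

View pics/s7.png

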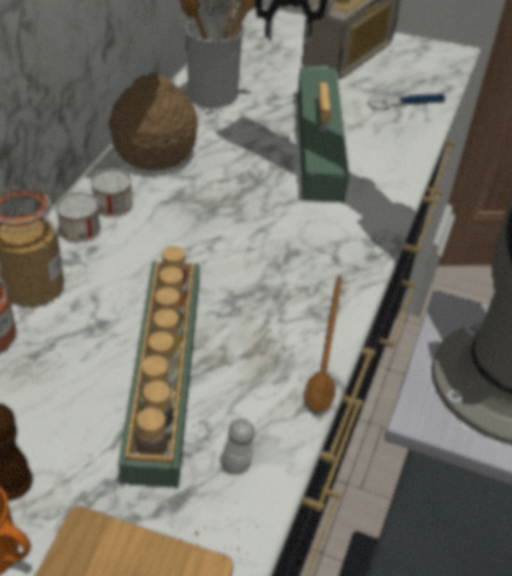

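Scaled: -0.088 m is -0.88, 0.08 m is 0.8.

```bash
echo '[0, 0, 0, -0.05, -0.3, 0.2, 0.06, 0, 0, 0, -0.1, -0.6, 0.4, 0.06, 0, 0, 0, -0.13, -0.88, 0.6, 0.06, 0, 0, 0, -0.13, -0.88, 0.8, 0.06, 0, 0, 0, -0.13, -0.88, 0.8, 0.06, 0, 0, 0, -0.13, -0.88, 0.8, 0.06, 0, 0, 0, -0.13, -0.88, 0.8, 0.06]' | python3 inch.py
python3 - <<'E'
from h import *
plan((.4588,-.5006,.101,1.924))
c,p,d=cam("wrist"); P=cloud(c,d); z=P[...,2]
m=(d>0)&(z>.09)&(z<.115)&(np.hypot(P[...,0]-.459,P[...,1]+.5)<.09); Q=P[m]; print(len(Q),np.median(Q[:,2]),cv2.minAreaRect((Q[:,:2]*1000).astype(np.float32)))
E
```

```text
t: 42.43
tool_pos: [0.4627, -0.4979, 0.1735]
orientation: [3.139, 0.001, 1.927]
contact_force: [0.0, 0.3, 0.8]
gripper_width: 0.0603
grasp_force: 0.0
t 42.4 tcp [ 0.4627 -0.4979  0.1735] [3.139e+00 1.000e-03 1.927e+00] q [ 1.13  0.63 -0.59  1.59  0.39  1.04  0.79]
[0.002 0.001 0.003] [-0.0011 -0.0048  0.0724]
8215 0.10642554373943128 ((459.81671142578125, -500.823486328125), (18.035646438598633, 129.47796630859375), 20.0913143157959)
```

```bash
echo '[0, 0, 0, -0.01, -0.045, 0.1, 0.06, 0, 0, 0, -0.01, -0.045, 0.3, 0.06, 0, 0, 0, -0.01, -0.045, 0.55, 0.06, 0, 0, 0, -0.01, -0.045, 0.7, 0.06, 0, 0, 0, -0.01, -0.045, 0.72, 0.06, 0, 0, 0, -0.01, -0.045, 0.72, 0.06, 0, 0, 0, -0.01, -0.045, 0.72, 0.06]' | python3 inch.py 60
echo '[0, 0, 0, 0, 0, 0, 0, 0, 0, 0, 0, 0, 0, 0, 0, 0, 0, 0, 0, 0, 0, 0, 0, 0, 0, 0, 0, 0, 0, 0, 0, 0, 0, 0, 0, 0, 0, 0, 0, 0, 0, 0]' | python3 inch.py 60
echo '[0, 0, 0, 0, 0, -0.1, 0, 0, 0, 0, 0, 0, -0.25, 0, 0, 0, 0, 0, 0, -0.5, 0, 0, 0, 0, 0, 0, -0.8, 0, 0, 0, 0, 0, 0, -1.1, 0, 0, 0, 0, 0, 0, -1.4, 0, 0, 0, 0, 0, 0, -1.7, 0, 0, 0, 0, 0, 0, -1.9, 0, 0, 0, 0, 0, 0, -2, 0, 0, 0, 0, 0, 0, -2, 0]' | python3 inch.py
python3 - <<'E'
from h import *
plan((.4793,.1947,.301,1.924))
E
```

```text
t: 43.07
tool_pos: [0.4571, -0.5023, 0.1007]
orientation: [3.141, 0.001, 1.924]
contact_force: [-0.2, 0.0, 0.9]
gripper_width: 0.0601
grasp_force: 0.0
t: 43.57
tool_pos: [0.4573, -0.5022, 0.1006]
orientation: [3.14, 0.001, 1.924]
contact_force: [2.4, 0.4, 2.9]
gripper_width: 0.0169
grasp_force: 60.4
t: 44.4
tool_pos: [0.4567, -0.5026, 0.3028]
orientation: [3.14, 0.004, 1.923]
contact_force: [0.2, -0.3, -4.9]
gripper_width: 0.0173
grasp_force: 59.3
t 44.4 tcp [ 0.4567 -0.5026  0.3028] [3.14  0.004 1.923] q [ 1.16  0.52 -0.62  1.46  0.31  1.26  0.86]
[ 0.001  0.004 -0.001] [ 6.466e-01  2.620e-01 -3.000e-04]
```

Run:
```python
from h import *
for n in ("top","scene"):
    c,p,d=cam(n); P=cloud(c,d); z=P[...,2]; bx=(P[...,:2]-B)@np.stack([ex,ey],1)
    m=(d>0)&(z>.046)&(z<.064)&(abs(bx[...,0])<.06)&(abs(bx[...,1])<.23)
    q=bx[m]
    for i in (0,1): 
        e=[np.percentile(q[:,i],k) for k in (.5,2,98,99.5)]; print(n,i,np.round(e,4))
    mm=(d>0)&(z>.02)&(z<.064)&(abs(bx[...,0])<.06)&(abs(bx[...,1])<.23)
    print(cv2.minAreaRect((bx[m]*1000).astype(np.float32)))
```

```text
top 0 [-0.0414 -0.0406  0.0384  0.0391]
top 1 [-0.2    -0.1968  0.1966  0.1994]
((-1.1209068298339844, -0.3572540283203125), (401.5429992675781, 81.4039535522461), 89.7011947631836)
scene 0 [-0.0368 -0.036   0.0421  0.043 ]
scene 1 [-0.1921 -0.185   0.2016  0.203 ]
((3.0450172424316406, 1.8220977783203125), (405.398681640625, 80.10536193847656), 89.78658294677734)
```

Scaled: 0.27 m is 2.7, 0.24 m is 2.4.

```bash
echo '[0, 0, 0, 0.1, 0.04, 0, 0, 0, 0, 0, 0.3, 0.12, 0, 0, 0, 0, 0, 0.6, 0.24, 0, 0, 0, 0, 0, 0.9, 0.36, 0, 0, 0, 0, 0, 1.2, 0.48, 0, 0, 0, 0, 0, 1.5, 0.6, 0, 0, 0, 0, 0, 1.8, 0.72, 0, 0, 0, 0, 0, 2.1, 0.84, 0, 0, 0, 0, 0, 2.4, 0.96, 0, 0, 0, 0, 0, 2.7, 1.08, 0, 0]' | python3 inch.py
echo '[0, 0, 0, 0.3, 0.12, 0, 0, 0, 0, 0, 0.6, 0.24, 0, 0, 0, 0, 0, 0.9, 0.36, 0, 0, 0, 0, 0, 1.2, 0.5, 0, 0, 0, 0, 0, 1.5, 0.62, 0, 0, 0, 0, 0, 1.8, 0.75, 0, 0, 0, 0, 0, 2.1, 0.87, 0, 0, 0, 0, 0, 2.4, 1, 0, 0, 0, 0, 0, 2.7, 1.12, 0, 0, 0, 0, 0, 3, 1.24, 0, 0]' | python3 inch.py
echo '[0, 0, 0, 0.3, 0.12, 0, 0, 0, 0, 0, 0.5, 0.22, 0, 0, 0, 0, 0, 0.65, 0.28, 0, 0, 0, 0, 0, 0.7, 0.3, 0, 0, 0, 0, 0, 0.75, 0.3, 0, 0, 0, 0, 0, 0.76, 0.3, 0, 0, 0, 0, 0, 0.76, 0.3, 0, 0, 0, 0, 0, 0.76, 0.3, 0, 0, 0, 0, 0, 0.76, 0.3, 0, 0]' | python3 inch.py
python3 - <<'E'
from h import *
plan((.4793,.1947,.301,1.924))
E
```

```text
t: 45.33
tool_pos: [0.4627, -0.2088, 0.298]
orientation: [-3.139, -0.002, 1.924]
contact_force: [-0.2, -0.1, -4.0]
gripper_width: 0.0177
grasp_force: 59.3
t: 46.17
tool_pos: [0.475, 0.1144, 0.2983]
orientation: [-3.139, -0.0, 1.924]
contact_force: [0.3, 0.3, -5.2]
gripper_width: 0.0174
grasp_force: 59.3
t: 46.92
tool_pos: [0.479, 0.1933, 0.2996]
orientation: [-3.141, 0.001, 1.922]
contact_force: [0.2, -1.0, -5.1]
gripper_width: 0.017
grasp_force: 59.3
t 46.9 tcp [0.479  0.1933 0.2996] [-3.141e+00  1.000e-03  1.922e+00] q [ 0.31  0.31 -0.97  1.83  0.28  1.15 -0.41]
[-0.     0.001 -0.002] [ 0.0012  0.0008 -0.0014]
```

Scaled: 0.001 m is 0.01, 0.0005 m is 0.005.

```bash
echo '[0, 0, 0, 0.005, 0.01, 0.1, 0, 0, 0, 0, 0.005, 0.01, 0.3, 0, 0, 0, 0, 0.005, 0.01, 0.55, 0, 0, 0, 0, 0.005, 0.01, 0.8, 0, 0, 0, 0, 0.005, 0.01, 1.05, 0, 0, 0, 0, 0.005, 0.01, 1.2, 0, 0, 0, 0, 0.005, 0.01, 1.3, 0, 0, 0, 0, 0.005, 0.01, 1.32, 0, 0, 0, 0, 0.005, 0.01, 1.32, 0, 0, 0, 0, 0.005, 0.01, 1.32, 0]' | python3 inch.py
python3 - <<'E'
from h import *
plan((.4793,.1947,.151,1.924))
for n in ("top","scene"):
    c,p,d=cam(n)
    P=cloud(c,d); z=P[...,2]; bx=(P[...,:2]-B)@np.stack([ex,ey],1)
    hs=cv2.cvtColor(p,cv2.COLOR_RGB2HSV)
    m=(d>0)&(abs(bx[...,0])<.06)&(abs(bx[...,1])<.23)&(z>.125)&(z<.14)&(hs[...,0]>60)&(hs[...,0]<95)&(hs[...,1]>50)
    q=bx[m]; print(n,len(q),np.round(np.percentile(q,[1,99],axis=0),4).tolist())
save("s8.png",cv2.resize(p[160:380,230:430],None,fx=2.7,fy=2.7))
E
```

```text
t: 47.75
tool_pos: [0.4802, 0.1958, 0.1686]
orientation: [3.14, -0.0, 1.924]
contact_force: [-0.5, 0.1, -4.9]
gripper_width: 0.0172
grasp_force: 59.2
t 47.8 tcp [0.4802 0.1958 0.1686] [ 3.14  -0.     1.924] q [ 0.2   0.47 -0.88  1.97  0.46  0.91 -0.57]
[ 0.001 -0.    -0.   ] [-0.0007 -0.0012  0.0176]
top 1 [[-0.0424, 0.0426], [-0.0424, 0.0426]]
scene 940 [[-0.0379, -0.0977], [0.0363, 0.2028]]
```

View pics/s8.png

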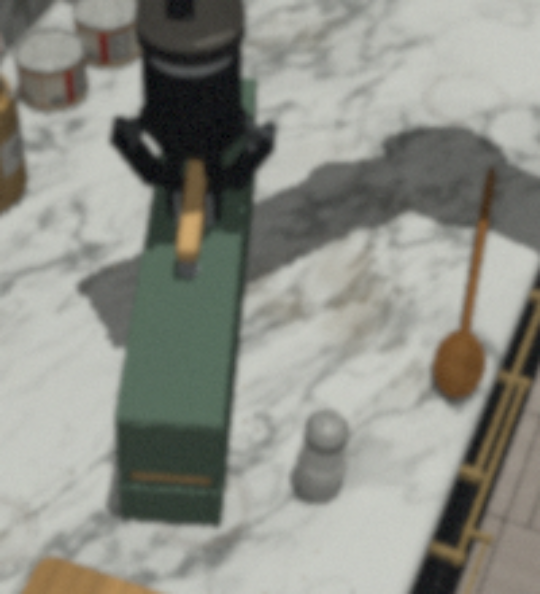

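Scaled: -0.001 m is -0.01, -0.0005 m is -0.005.

```bash
echo '[0, 0, 0, -0.01, -0.005, 0.02, 0, 0, 0, 0, -0.01, -0.005, 0.04, 0, 0, 0, 0, -0.01, -0.005, 0.06, 0, 0, 0, 0, -0.01, -0.005, 0.08, 0, 0, 0, 0, -0.01, -0.005, 0.1, 0, 0, 0, 0, -0.01, -0.005, 0.12, 0, 0, 0, 0, -0.01, -0.005, 0.125, 0, 0, 0, 0, -0.01, -0.005, 0.125, 0]' | python3 inch.py
```

```text
t: 48.52
tool_pos: [0.4793, 0.1943, 0.155]
orientation: [-3.141, -0.0, 1.924]
contact_force: [-0.1, -0.2, -5.5]
gripper_width: 0.0169
grasp_force: 59.2
```

No contact with the lip; the lid is over it. Final millimetres.

Scaled: 0.0025 m is 0.025, 0.002 m is 0.02.

```bash
echo '[0, 0, 0, 0, 0, 0.005, 0, 0, 0, 0, 0, 0, 0.01, 0, 0, 0, 0, 0, 0, 0.015, 0, 0, 0, 0, 0, 0, 0.02, 0, 0, 0, 0, 0, 0, 0.025, 0, 0, 0, 0, 0, 0, 0.025, 0]' | python3 inch.py
echo '[0, 0, 0, 0, 0, 0.005, 0, 0, 0, 0, 0, 0, 0.01, 0, 0, 0, 0, 0, 0, 0.01, 0]' | python3 inch.py
```

```text
t: 49.02
tool_pos: [0.4794, 0.1942, 0.1526]
orientation: [-3.141, 0.0, 1.924]
contact_force: [0.0, 0.4, -3.9]
gripper_width: 0.0171
grasp_force: 59.2
t: 49.27
tool_pos: [0.4794, 0.1943, 0.1517]
orientation: [-3.142, -0.0, 1.924]
contact_force: [-0.3, -1.0, -5.8]
gripper_width: 0.0171
grasp_force: 59.2
```

Scaled: 0.001 m is 0.01, 0.0005 m is 0.005.

```bash
echo '[0, 0, 0, 0, 0, 0.005, 0, 0, 0, 0, 0, 0, 0.01, 0, 0, 0, 0, 0, 0, 0.01, 0]' | python3 inch.py
echo '[0, 0, 0, 0, 0, 0.005, 0, 0, 0, 0, 0, 0, 0.005, 0]' | python3 inch.py
```

```text
t: 49.52
tool_pos: [0.4794, 0.1943, 0.1507]
orientation: [-3.142, 0.0, 1.924]
contact_force: [-0.0, 0.2, -4.1]
gripper_width: 0.0171
grasp_force: 59.3
t: 49.68
tool_pos: [0.4796, 0.1944, 0.1505]
orientation: [3.141, 0.0, 1.924]
contact_force: [0.2, -0.5, -3.1]
gripper_width: 0.017
grasp_force: 59.6
```

Scaled: 0.001 m is 0.01, 0.0005 m is 0.005.

```bash
echo '[0, 0, 0, 0, 0, 0.005, 0, 0, 0, 0, 0, 0, 0.01, 0, 0, 0, 0, 0, 0, 0.01, 0]' | python3 inch.py
echo '[0, 0, 0, 0, 0, 0, 0.03, 0, 0, 0, 0, 0, 0, 0.05, 0, 0, 0, 0, 0, 0, 0.06, 0, 0, 0, 0, 0, 0, 0.06]' | python3 inch.py
echo '[0, 0, 0, 0, 0, -0.1, 0.06, 0, 0, 0, 0, 0, -0.3, 0.06, 0, 0, 0, 0, 0, -0.6, 0.06, 0, 0, 0, 0, 0, -1, 0.06, 0, 0, 0, 0, 0, -1.4, 0.06, 0, 0, 0, -0.3, 0, -1.8, 0.06, 0, 0, 0, -0.7, 0, -2, 0.06, 0, 0, 0, -1.1, 0, -2, 0.06, 0, 0, 0, -1.1, 0, -2, 0.06, 0, 0, 0, -1.1, 0, -2, 0.06]' | python3 inch.py
echo '[0, 0, 0, -0.4, 0, 0, 0.06, 0, 0, 0, -0.8, 0, 0, 0.06, 0, 0, 0, -1.2, 0, 0, 0.06, 0, 0, 0, -1.6, 0, 0, 0.06, 0, 0, 0, -2, 0, 0, 0.06, 0, 0, 0, -2, 0, 0, 0.06, 0, 0, 0, -2, 0, 0, 0.06, 0, 0, 0, -2, 0, 0, 0.06]' | python3 inch.py
python3 - <<'E'
from h import *
for n in ("top","scene"):
    c,p,d=cam(n); P=cloud(c,d); z=P[...,2]; bx=(P[...,:2]-B)@np.stack([ex,ey],1)
    r=(d>0)&(abs(bx[...,0])<.06)&(abs(bx[...,1])<.23)
    for lo,hi in ((.108,.13),(.15,.165)):
        q=bx[r&(z>lo)&(z<hi)]; print(n,len(q),cv2.minAreaRect((q*1000).astype(np.float32)))
    t=r&(z>.108)&(z<.13)&(abs(bx[...,0])<.035); A=np.c_[bx[t],np.ones(t.sum())]; print("plane",np.round(np.linalg.lstsq(A,z[t],rcond=None)[0],4))
save("s9.png",p)
E
```

```text
t: 49.93
tool_pos: [0.4801, 0.1946, 0.1502]
orientation: [3.14, 0.001, 1.924]
contact_force: [0.5, -2.0, 5.9]
gripper_width: 0.0176
grasp_force: 60.8
t: 50.27
tool_pos: [0.4794, 0.1944, 0.1492]
orientation: [3.141, -0.0, 1.924]
contact_force: [0.3, -0.1, -0.5]
gripper_width: 0.06
grasp_force: 0.0
t: 51.1
tool_pos: [0.5189, 0.0869, 0.35]
orientation: [3.141, 0.001, 1.917]
contact_force: [-0.1, 0.2, 0.6]
gripper_width: 0.0599
grasp_force: 0.0
t: 51.77
tool_pos: [0.5863, -0.0949, 0.3492]
orientation: [3.142, -0.002, 1.925]
contact_force: [0.4, 0.9, -0.2]
gripper_width: 0.0598
grasp_force: 0.0
top 4730 ((-2.38671875, -1.9920806884765625), (81.77771759033203, 403.0276184082031), 0.1924065798521042)
top 368 ((-2.4104232788085938, -0.8758468627929688), (19.58025550842285, 128.34951782226562), 0.3912407159805298)
plane [-0.0021 -0.001   0.1176]
scene 4349 ((1.6137886047363281, 1.1959991455078125), (80.447021484375, 407.2410888671875), 0.09094344079494476)
scene 339 ((1.4134864807128906, 2.449909210205078), (18.182897567749023, 132.03211975097656), 0.12022450566291809)
plane [ 0.001  -0.0011  0.1174]
```

View pics/s9.png

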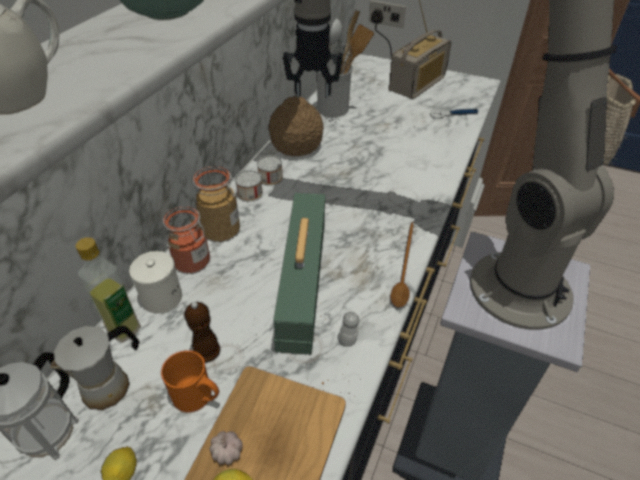

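```bash
python3 -c "
from station import robot
print(robot.hand_in())"
```

```text
the job is handed in; nothing more can be done
None
```

The job is handed in at about 52 s of the 210 s: all eight jars, including the four from the worktop, stood upright in one row on the box floor at my last look before closing, and the lid is back on the rim, level and within about 2 mm of the box's centre; the hand-in returned no verdict.

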